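Make up the bronzing kit and the burnishing kit

TASK

Make up two kits from the stock on the bench. Bronzing kit: stand the tall jar with the black lid and the corked vial upright in their wells in the jar rack. Burnishing kit: lay the agate burnisher along its channel in the case and the small gilt sample, gold side up, in its place beside it, then put the dust cover squarely on the case; the squat jar stays where it is.

Things in the scene. Friction and masses are not known exactly. Their poses are not given: they have to be found in the camera images.
- size_jar: Screw-lid jar of size: amber body, black lid, the taller and slimmer of the two jars, 58 mm in diameter, 75 mm high. Stands upright. Origin: centre of its underside, z up.
- vial: Small corked glass vial of bronze powder: glass body 29 mm in diameter and 46 mm high, then shoulder and cork, 66 mm high in all. Stands upright. Origin: centre of its underside, z up.
- burnisher: Agate burnisher: the long thin tool, 178 mm, with a dark wooden handle, a brass ferrule and a small upturned stone tip (at -y). The handle is 14 mm wide and high in the middle, slimmer to the ends, and balances near the origin; the tip rises to 22 mm. In the channel its ends rest on the cork and the origin is at z 14 mm of the case. Origin: under the middle, table level, y along the tool, z up.
- sample: Small gilt sample block: wood with one gilded face, 45 (x) x 75 (y) x 18 mm (z), lying gilded face up. Origin: centre of its underside, y along the 75 mm length, z up out of the gilded face.
- rack: Jar rack: a plain pale wooden block 100 (x) x 180 (y) x 26 mm (z), loose, 0.6 kg, with two round wells 20 mm deep in its top (floors at z 6 mm): the large one, 76 mm in diameter, at x 0, y -40 mm, for a jar; the small one, 46 mm, at x 0, y +46 mm, for the vial. Origin: centre of its underside, y along its length, z up.
- case: Burnisher case without its cover: loose wooden board 164 (x) x 242 (y) x 10 mm. Two rests on it, 122 x 48 mm, tops at z 26 mm, centred at y -76 and +76 mm, are cut by a channel 32 mm wide along y at x -36 mm, its cork floor at z 16 mm. Between the rests, fillets 5 mm high bound the sample's place, 62 x 92 mm (x, y), at x +26 mm, y 0, floor at z 10 mm. Origin: centre of the board's underside.
- cover: Dust cover of the case: skirted wooden lid, open below, 148 (x) x 226 (y) x 40 mm, inside 138 x 216 x 34 mm, 0.25 kg, with a dark grip batten on top along y, 14 mm wide (x), 90 long, 18 high (top at z 58 mm). It stands on its rim; on the case the rim rests on the board (z 10 mm) round the two rests, 8 mm to spare each side, either way round. Origin: centre at the rim's height, y along its length.
- bole_jar: Screw-lid jar of bole, not wanted: red body, white lid, squat, 62 mm in diameter and 62 mm high. Stays where it stands. Origin: centre of its underside.
Things that resemble listed ones, but are neither listed nor needed, are in the scene too. There is more than one size of the burnisher; the job needs the larger.

How it is judged:
By the outcome, as a careful person would: the job done as asked, in the order asked, and still so for the second after the job is handed in, with the robot touching nothing.
It also fails if it takes over 125 s, if anything falls off the work surface, if the arm or the gripper's body presses on something with over 40 N, if the wrist force passes 120 N, or if a joint passes its speed limit or range.

ROBOT

A 7-joint arm with a two-finger parallel gripper is mounted at the origin on the work surface; the furniture and walls round the work are solid. World frame = base frame: x ahead of the robot, y to its left, z up, the work surface at z = 0. Lengths are in m, angles in rad, forces in N, time in s.
With the tool pointing down it reaches from about 0.4 to 0.925 m from the base axis. Payload 5.6 kg.
Tool frame: the origin (TCP) lies at the very end of the fingers, on their centre line; the grasp point (between the pads) lies manip.grasp_offset behind it (manip.grasp_offset is the distance from the TCP to the grasp point, in m); z points along the fingers, y is the line along which they close (so a half turn about z gives the same grasp; the last joint's range is limited). The gripper opens to 85 mm and grips with 20 to 120 N. Pads are 22 mm wide; open, the fingers measure 114 mm over their backs; the gripper's body (76 mm by 85 mm) begins 54 mm behind the grasp point. The pads swing forward as they close: fully open they stand 13 mm farther back than shut.
Start: joints at [-1.327, 0.468, -0.012, 1.603, 0.006, 1.071, -0.056], TCP at [0.184, 0.623, 0.231] pointing down, gripper open.
Joint ranges: [-2.53, 2.53], [-0.31, 2.02], [-1.57, 1.55], [0.28, 2.44], [-1.29, 4.43], [0.15, 1.84], [-2.92, 2.92]. Speed limits (rad/s): [2.57, 2.57, 3.14, 3.14, 3.14, 3.14, 3.14].

INTERFACE

Orientations are given as a unit quaternion [x, y, z, w].
In Python, from rig import status, optics, manip gives the robot as it stands.
- The arm moves only by the tool servo_tool, never from a script. Its arguments are lists of equal length, an entry for each row: "linear": the shift along the tool's x, y, z in m, a list of three; "rotation": the turn, a rotation vector about the tool's x, y, z in rad, a list of three; "gripper": the finger opening in m, from 0 to 0.0854. A call has 1 to 5 rows; each row shifts and turns the commanded pose from where the row before left it, along the tool's axes as they then stand; what a row does not reach is not made up. A row lasts 1/12 s, in which the tool goes at most 41.7 mm and 7.16 degrees, less where a joint would pass 70% of its speed; a pose out of reach is approached as far as the arm can. A call is refused whole if a number of a shift passes 0.0417 or a number of a turn 0.125, either way. A call with a gripper value outside its range is refused whole. The fingers move at their own pace and stop on an object; "grip_force" is the grip in N (left out, the last holds). Time passes only in rows, so rows that do not move let the fingers close. It gives the time, the measured TCP pose, the force, the opening and the grip force at its end, in the units of the state.
- status.read_state(): the state, without advancing time (a new reading comes with each control period).
- optics.capture(name): name is "scene" or "top"; returns (picture, depth): 420x560x3 uint8, red, green, blue; 420x560 float32, m along the optical axis (not along the pixel's ray), 0 where there is no reading.
- optics.camera_model(name): a dict with "camera_matrix" (3x3 intrinsics, pixels), "extrinsics" (4x4, takes a point from world to camera coordinates). Camera axes: x right, y up, looking along -z (the intrinsics and any distortion apply to the point x, -y, -z); pixel columns grow to the right and rows downward; lengths in m; the calibration is good to about 2 mm. A picture is of the moment at which its call begins. camera_model takes no time and is no camera call.
- manip.job_done(): hands the job in; it is judged then, once.
The state is a dict: "time": time; "joint_pos": joint angles; "qvel": joint speeds; "effort": joint torques, N m; "tool_pos": TCP position; "tcp_rot": TCP orientation; "contact_force": force on the tool from outside, world axes, zero at the start; "ft_torque": the same for the moment, N m; "grip_width": finger opening in m; "grasp_force": force on a finger pad.
Only numpy, scipy, OpenCV 4.12 (cv2) and the standard library are available. Lean on these libraries where they do the work, as an engineer would, in place of code of your own. Each camera call takes 0.05 s, during which the arm holds its last target. There are 200 camera calls.

## Working session

There is one attempt and no reset: what is moved stays moved. The work goes in short steps, Python scripts to look and compute and a tool call to move; the robot and the scene stay as the last step left them, time stands still between calls to the robot, and variables do not carry over. Pictures are saved under pics/ and viewed, at most 14 in all, crops included, and the job is handed in when it is done.

Besides the shell and the picture viewer there is one more tool, called in YAML: its name, and indented under it one key for each argument. servo_tool: Moves the arm, as the interface text tells. Its arguments: {"type":"object","properties":{"linear":{"type":"array","items":{"type":"array","items":{"type":"number"}}},"rotation":{"type":"array","items":{"type":"array","items":{"type":"number"}}},"gripper":{"type":"array","items":{"type":"number"}},"grip_force":{"type":"number"}},"required":["linear","rotation","gripper"]}

```bash
mkdir -p pics; ls; python3 - <<'E'
from rig import status, optics, manip
import cv2, numpy as np
print(manip.grasp_offset); s=status.read_state(); print(s)
for n in("scene","top"):
    p,d=optics.capture(n); np.savez(f"{n}0.npz",p=p,d=d)
    cv2.imwrite(f"pics/{n}0.png",p[:,:,::-1]); m=optics.camera_model(n); print(n,m)
E
```

```text
pics
0.0187
{'time': 0.0, 'joint_pos': array([-1.32700014,  0.46838001, -0.0115803 ,  1.60362132,  0.00601161,
        1.07138714, -0.05627656]), 'qvel': array([ 6.40021466e-04, -4.78942886e-05,  1.18177701e-03, -3.34132453e-04,
       -6.84543869e-04, -1.29602780e-03,  1.13548908e-03]), 'effort': array([ 5.82983903e-04, -5.32376432e+01,  2.13165855e-02, -2.51304764e+01,
        1.13534869e-02,  7.45907921e-03, -7.91282474e-06]), 'tool_pos': array([0.18379822, 0.62289754, 0.23033743]), 'tcp_rot': array([ 1.42934349e-01,  9.89731780e-01, -8.79258525e-04, -5.44511909e-05]), 'contact_force': array([ 0.09353747, -0.81107944, -0.12455197]), 'ft_torque': array([ 0.04624809, -0.02655174,  0.01105007]), 'grasp_force': 0.0, 'grip_width': 0.08509600385426304}
scene {'camera_matrix': array([[533.67973872,   0.        , 273.76293715],
       [  0.        , 533.67973872, 210.23567723],
       [  0.        ,   0.        ,   1.        ]]), 'extrinsics': array([[-0.76998238, -0.63804176,  0.00546266,  0.28983561],
       [ 0.34893531, -0.41389308,  0.84079526, -0.18682324],
       [-0.53420153,  0.64930365,  0.54132568, -1.10881552],
       [ 0.        ,  0.        ,  0.        ,  1.        ]])}
top {'camera_matrix': array([[378.90653993,   0.        , 276.77048238],
       [  0.        , 378.90653993, 204.37105814],
       [  0.        ,   0.        ,   1.        ]]), 'extrinsics': array([[ 0.00866493, -0.99994658, -0.00563464, -0.02141007],
       [ 0.99555928,  0.00809843,  0.09378775, -0.39944109],
       [-0.09373711, -0.00642229,  0.99557627, -0.98724948],
       [ 0.        ,  0.        ,  0.        ,  1.        ]])}
```

View pics/scene0.png

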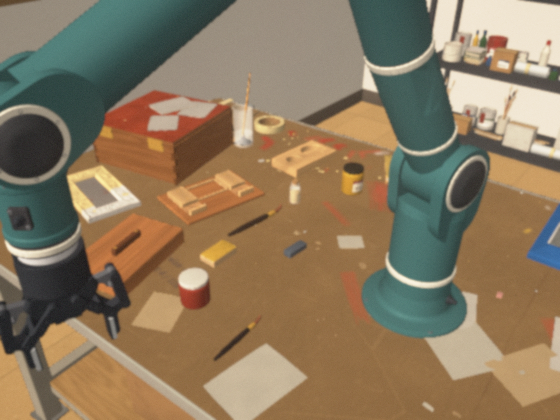

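View pics/top0.png

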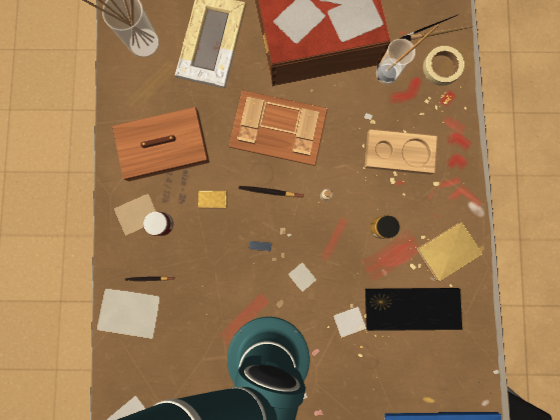

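Scene: cover at top-px (160,143), case (278,127), rack (400,150), black-lid jar (387,226), vial (326,194), large burnisher (270,191), small one (150,279), sample (212,199), white-lid jar (156,222).

```bash
cat > h.py <<'E'
import numpy as np, cv2
from rig import status, optics, manip
from scipy.spatial.transform import Rotation as R
def cloud(name,d):
    m=optics.camera_model(name);K=m["camera_matrix"];E=m["extrinsics"]
    v,u=np.mgrid[:420,:560]
    c=np.stack([(u-K[0,2])/K[0,0]*d,-(v-K[1,2])/K[1,1]*d,-d],-1)
    return (c-E[:3,3])@E[:3,:3]
def ray(name,uv,z):
    m=optics.camera_model(name);K=m["camera_matrix"];E=m["extrinsics"];uv=np.atleast_2d(uv).astype(float)
    c=np.stack([(uv[:,0]-K[0,2])/K[0,0],-(uv[:,1]-K[1,2])/K[1,1],-np.ones(len(uv))],-1)@E[:3,:3]
    o=-E[:3,:3].T@E[:3,3]
    return (o+c*((z-o[2])/c[:,2])[:,None])[:,:2]
def rect(pts):
    (c,s,a)=cv2.minAreaRect((pts*1000).astype(np.float32))
    p=cv2.boxPoints((c,s,a)); e=[p[1]-p[0],p[2]-p[1]]; l=max(e,key=np.linalg.norm)
    return np.round(c,1),np.round(sorted(s),1),round(np.degrees(np.arctan2(l[1],l[0]))%180,1)
E
python3 - <<'E'
from h import *
z=np.load("top0.npz");p,d=z['p'],z['d'];W=cloud("top",d);H=W[...,2]
hsv=cv2.cvtColor(p,cv2.COLOR_RGB2HSV)
print("table z",np.median(H[240:280,180:240]),np.median(H[180:190,340:360]))
def blob(n,box,lo,hi,zr=None):
    u0,v0,u1,v1=box;m=np.zeros(H.shape,bool);m[v0:v1,u0:u1]=((H>lo)&(H<hi))[v0:v1,u0:u1]
    k,l,s,_=cv2.connectedComponentsWithStats(m.astype(np.uint8))
    i=1+np.argmax(s[1:,4]);vu=np.argwhere(l==i);q=W[l==i]
    print(n,s[i],"zmed",np.median(q[:,2]).round(4),"mean",q[:,:2].mean(0).round(4),rect(q[:,:2]))
blob("cover",(100,95,220,190),.03,.05)
blob("batten",(130,125,185,160),.048,.07)
blob("case board",(222,82,335,172),.006,.04)
blob("rests",(222,82,335,172),.0215,.04)
blob("rack",(355,120,445,182),.020,.04)
blob("vial",(312,182,340,206),.05,.08); blob("vialbody",(312,182,340,206),.012,.08)
blob("burn",(230,178,310,202),.006,.04)
blob("sample",(190,183,235,215),.011,.04)
blob("jar",(365,208,410,245),.06,.09)
blob("bole",(135,205,178,240),.05,.08)
blob("small",(115,270,180,288),.005,.04)
# colour-based
def col(n,box,mask,zz):
    u0,v0,u1,v1=box;mm=np.zeros(H.shape,np.uint8);mm[v0:v1,u0:u1]=mask[v0:v1,u0:u1]
    k,l,s,c=cv2.connectedComponentsWithStats(mm);i=1+np.argmax(s[1:,4])
    vu=np.argwhere(l==i)[:,::-1];q=ray("top",vu,zz);print(n,"col",s[i],q.mean(0).round(4),rect(q))
V=hsv[...,2];S=hsv[...,1]
col("jarlid",(365,208,410,245),V<60,.075)
col("burn handle",(230,178,310,202),V<60,.01)
col("sample",(190,183,235,215),(S>150)&(V>130),.018)
col("small",(115,265,180,290),V<60,.007)
cv2.imwrite("pics/c1.png",cv2.resize(p[80:240,220:445,::-1],None,fx=3.5,fy=3.5,interpolation=cv2.INTER_CUBIC))
E
```

```text
table z 0.0005701049153666408 0.0002117366025268406
cover [ 112  107   95   73 4542] zmed 0.0403 mean [0.5581 0.2938] (array([560.1, 295. ]), array([149.9, 226.7]), np.float32(103.5))
batten [140 135  35  13 209] zmed 0.0573 mean [0.5587 0.2937] (array([560. , 294.9]), array([15.6, 89.5]), np.float32(103.9))
case board [ 229   90   98   76 5124] zmed 0.0117 mean [ 0.6102 -0.019 ] (array([612.6, -18.4]), array([164.8, 241.8]), np.float32(78.1))
rests [296 108  23  33 526] zmed 0.0263 mean [ 0.6165 -0.0971] (array([617.2, -97.3]), array([47.7, 80.5]), np.float32(168.0))
rack [ 366  130   71   44 1728] zmed 0.0261 mean [ 0.5454 -0.3403] (array([ 545.2, -348.7]), array([101.4, 182. ]), np.float32(84.3))
vial [323 189   9  10  64] zmed 0.0636 mean [ 0.425  -0.1464] (array([ 425.9, -147.1]), array([20.7, 23.2]), np.float32(177.5))
vialbody [320 189  13  12 118] zmed 0.0513 mean [ 0.4231 -0.1448] (array([ 424.7, -146.9]), array([26.3, 28.1]), np.float32(90.9))
burn [238 186  66  11 309] zmed 0.0132 mean [0.4354 0.0011] (array([ 4.355e+02, -2.000e-01]), array([ 14.4, 176.9]), np.float32(82.7
[... 261 characters left out ...]
43 212  25  24 452] zmed 0.0621 mean [0.3454 0.2899] (array([345.3, 290.6]), array([57.2, 59. ]), np.float32(134.6))
small [123 276  51   5 177] zmed 0.0102 mean [0.2016 0.3173] (array([202.4, 319.1]), array([ 10.5, 135.9]), np.float32(90.5))
jarlid col [377 216  22  22 369] [ 0.3418 -0.2952] (array([ 341.9, -295. ]), array([51.7, 52. ]), np.float32(44.6))
burn handle col [239 186  46  10 201] [0.4385 0.0187] (array([439.2,  23. ]), array([ 13.4, 122.9]), np.float32(82.3))
sample col [198 191  29  17 435] [0.413  0.1543] (array([412.7, 154.6]), array([42.8, 75. ]), np.float32(90.5))
small col [126 277  34   4 113] [0.2012 0.3314] (array([201.1, 335.1]), array([ 7.8, 87.4]), np.float32(90.5))
```

View pics/c1.png

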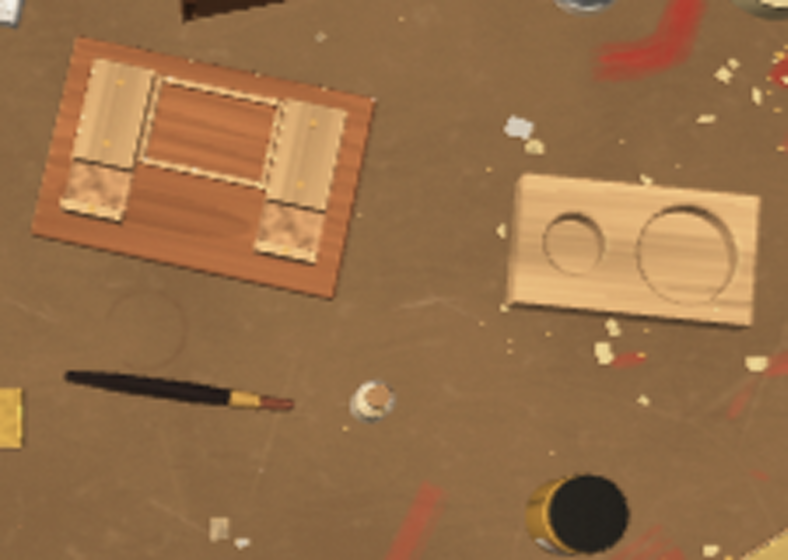

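The crop shows the case channel on the near side (crop px 95–290, 190–235), the rack's small well at (573,244), large well at (686,254), and the burnisher tip towards -y.

```bash
cat >> h.py <<'E'
def plan(wps,step=.035,rot=.12):
    """waypoints (x,y,z,theta deg of closing axis) from measured pose -> rounded rows"""
    s=status.read_state();P=np.array(s["tool_pos"]);Q=R.from_quat(s["tcp_rot"]);rows=[]
    print("at",P.round(4),"th",round(th(Q),1),"t",round(s["time"],2),"w",round(s["grip_width"],4))
    for x,y,z,t in wps:
        T=np.array([x,y,z])
        n=max(1,int(np.ceil(max(np.linalg.norm(T-P)/step,abs(np.radians(t-th(Q)))/rot))))
        for k in range(n,0,-1):
            l=np.round(Q.inv().apply((T-P)/k),3)
            r=round(-np.radians(t-th(Q))/k,2)
            P=P+Q.apply(l);Q=Q*R.from_rotvec([0,0,r]);rows.append((l.tolist(),r))
    for i in range(0,len(rows),5):
        print([a for a,_ in rows[i:i+5]],"rz",[b for _,b in rows[i:i+5]])
    print("end",P.round(4),round(th(Q),1))
def th(Q):
    v=Q.apply([0,1,0]);return (np.degrees(np.arctan2(v[1],v[0]))+90)%180-90
E
python3 - <<'E'
from h import *
print(ray("top",[[416,152.6],[383.7,149.7]],.026))
plan([(.45,.40,.22,40),(.58,.05,.2,10),(.45,-.22,.16,-6),(.342,-.2945,.15,-6)],.04)
E
```

```text
[[ 0.54047951 -0.38784912]
 [ 0.54772101 -0.30207057]]
at [0.1838 0.6229 0.2304] th 73.6 t 0.1 w 0.0855
[[-0.035, -0.015, 0.001], [-0.036, -0.013, 0.001], [-0.037, -0.011, 0.001], [-0.038, -0.008, 0.001], [-0.038, -0.006, 0.001]] rz [np.float64(0.07), np.float64(0.06), np.float64(0.07), np.float64(0.06), np.float64(0.07)]
[[-0.039, -0.003, 0.001], [-0.039, -0.001, 0.002], [-0.038, 0.002, 0.001], [-0.038, 0.005, 0.002], [-0.035, -0.012, 0.002]] rz [np.float64(0.06), np.float64(0.07), np.float64(0.06), np.float64(0.07), np.float64(0.05)]
[[-0.036, -0.011, 0.002], [-0.036, -0.009, 0.002], [-0.037, -0.007, 0.002], [-0.037, -0.005, 0.002], [-0.037, -0.003, 0.002]] rz [np.float64(0.05), np.float64(0.05), np.float64(0.05), np.float64(0.05), np.float64(0.05)]
[[-0.037, -0.002, 0.002], [-0.038, 0.001, 0.002], [-0.037, 0.003, 0.002], [-0.038, 0.004, 0.002], [-0.03, -0.022, 0.005]] rz [np.float64(0.05), np.float64(0.06), np.float64(0.05), np.float64(0.06), np.float64(0.03)]
[[-0.031, -0.021, 0.005], [-0.032, -0.02, 0.005], [-0.032, -0.019, 0.005], [-0.033, -0.017, 0.005], [-0.034, -0.016, 0.005]] rz [np.float64(0.04), np.float64(0.03), np.float64(0.04), np.float64(0.03), np.float64(0.04)]
[[-0.034, -0.015, 0.005], [-0.035, -0.014, 0.006], [-0.021, -0.025, 0.002], [-0.022, -0.025, 0.003], [-0.021, -0.025, 0.002]] rz [np.float64(0.03), np.float64(0.04), np.float64(-0.0), np.float64(-0.0), np.float64(-0.0)]
[[-0.022, -0.024, 0.003]] rz [np.float64(-0.0)]
end [ 0.3423 -0.2948  0.1498] -6.1
```

servo_tool:
  linear:
    - [-0.035,-0.015,0.001]
    - [-0.036,-0.013,0.001]
    - [-0.037,-0.011,0.001]
    - [-0.038,-0.008,0.001]
    - [-0.038,-0.006,0.001]
  rotation:
    - [0,0,0.07]
    - [0,0,0.06]
    - [0,0,0.07]
    - [0,0,0.06]
    - [0,0,0.07]
  gripper: [0.085,0.085,0.085,0.085,0.085]
  grip_force: 40

```text
time: 0.52
tool_pos: [0.332, 0.498, 0.2259]
tcp_rot: [0.305, 0.952, -0.0, -0.0]
contact_force: [0.7, 0.3, -0.1]
grip_width: 0.085
grasp_force: 0.0
```

servo_tool:
  linear:
    - [-0.039,-0.003,0.001]
    - [-0.039,-0.001,0.002]
    - [-0.038,0.002,0.001]
    - [-0.038,0.005,0.002]
    - [-0.035,-0.012,0.002]
  rotation:
    - [0,0,0.06]
    - [0,0,0.07]
    - [0,0,0.06]
    - [0,0,0.07]
    - [0,0,0.05]
  gripper: [0.085,0.085,0.085,0.085,0.085]

```text
time: 0.93
tool_pos: [0.4664, 0.3658, 0.218]
tcp_rot: [0.449, 0.894, 0.001, 0.001]
contact_force: [0.1, -0.2, 0.9]
grip_width: 0.0852
grasp_force: 0.0
```

servo_tool:
  linear:
    - [-0.036,-0.011,0.002]
    - [-0.036,-0.009,0.002]
    - [-0.037,-0.007,0.002]
    - [-0.037,-0.005,0.002]
    - [-0.037,-0.003,0.002]
  rotation:
    - [0,0,0.05]
    - [0,0,0.05]
    - [0,0,0.05]
    - [0,0,0.05]
    - [0,0,0.05]
  gripper: [0.085,0.085,0.085,0.085,0.085]

```text
time: 1.35
tool_pos: [0.5282, 0.1894, 0.208]
tcp_rot: [0.556, 0.831, -0.0, -0.0]
contact_force: [0.7, 0.4, 0.3]
grip_width: 0.0851
grasp_force: 0.0
```

servo_tool:
  linear:
    - [-0.037,-0.002,0.002]
    - [-0.038,0.001,0.002]
    - [-0.037,0.003,0.002]
    - [-0.038,0.004,0.002]
    - [-0.03,-0.022,0.005]
  rotation:
    - [0,0,0.05]
    - [0,0,0.06]
    - [0,0,0.05]
    - [0,0,0.06]
    - [0,0,0.03]
  gripper: [0.085,0.085,0.085,0.085,0.085]

```text
time: 1.77
tool_pos: [0.5678, 0.0142, 0.1957]
tcp_rot: [0.656, 0.755, 0.001, 0.003]
contact_force: [0.5, -0.8, 1.6]
grip_width: 0.0851
grasp_force: 0.0
```

servo_tool:
  linear:
    - [-0.031,-0.021,0.005]
    - [-0.032,-0.02,0.005]
    - [-0.032,-0.019,0.005]
    - [-0.033,-0.017,0.005]
    - [-0.034,-0.016,0.005]
  rotation:
    - [0,0,0.04]
    - [0,0,0.03]
    - [0,0,0.04]
    - [0,0,0.03]
    - [0,0,0.04]
  gripper: [0.085,0.085,0.085,0.085,0.085]

```text
time: 2.18
tool_pos: [0.4812, -0.1529, 0.1699]
tcp_rot: [0.72, 0.694, 0.0, -0.0]
contact_force: [1.1, -0.3, -0.2]
grip_width: 0.0851
grasp_force: 0.0
```

servo_tool:
  linear:
    - [-0.034,-0.015,0.005]
    - [-0.035,-0.014,0.006]
    - [-0.021,-0.025,0.002]
    - [0,0,0]
    - [0,0,0]
  rotation:
    - [0,0,0.03]
    - [0,0,0.04]
    - [0,0,0]
    - [0,0,0]
    - [0,0,0]
  gripper: [0.085,0.085,0.085,0.085,0.085]

```text
time: 2.6
tool_pos: [0.4212, -0.2385, 0.157]
tcp_rot: [0.745, 0.667, -0.0, -0.0]
contact_force: [0.9, 0.9, 0.6]
grip_width: 0.0849
grasp_force: 0.0
```

```bash
python3 - <<'E'
from h import *
print(status.read_state()["joint_pos"].round(2), status.read_state()["tcp_rot"])
plan([(.342,-.2945,.13,-6),(.342,-.2945,.03,-6)],.03)
E
```

```text
[-0.05  0.32  0.59  2.1  -0.25  0.8   0.58] [ 7.44990803e-01  6.67074534e-01 -1.44177178e-04 -4.99439852e-04]
at [ 0.4212 -0.2385  0.157 ] th -6.3 t 2.6 w 0.0849
[[-0.016, -0.018, 0.007], [-0.016, -0.018, 0.007], [-0.016, -0.018, 0.007], [-0.016, -0.019, 0.006], [-0.0, 0.0, 0.025]] rz [np.float64(-0.0), np.float64(-0.0), np.float64(-0.0), np.float64(-0.01), np.float64(0.0)]
[[-0.0, 0.0, 0.025], [-0.0, 0.0, 0.025], [-0.0, 0.001, 0.025]] rz [np.float64(0.0), np.float64(0.0), np.float64(0.0)]
end [ 0.3425 -0.2941  0.0301] -5.7
```

servo_tool:
  linear:
    - [-0.016,-0.018,0.007]
    - [-0.016,-0.018,0.007]
    - [-0.016,-0.018,0.007]
    - [-0.016,-0.019,0.006]
    - [0,0,0]
  rotation:
    - [0,0,0]
    - [0,0,0]
    - [0,0,0]
    - [0,0,0]
    - [0,0,0]
  gripper: [0.085,0.085,0.085,0.085,0.085]

```text
time: 3.02
tool_pos: [0.3403, -0.2942, 0.1294]
tcp_rot: [0.745, 0.667, -0.001, -0.001]
contact_force: [-1.4, -0.0, -0.5]
grip_width: 0.0847
grasp_force: 0.0
```

servo_tool:
  linear:
    - [0,0,0.025]
    - [0,0,0.025]
    - [0,0,0.025]
    - [0,0,0.025]
    - [0,0,0]
  rotation:
    - [0,0,0]
    - [0,0,0]
    - [0,0,0]
    - [0,0,0]
    - [0,0,0]
  gripper: [0.085,0.085,0.085,0.085,0.085]

```text
time: 3.43
tool_pos: [0.3428, -0.2905, 0.0269]
tcp_rot: [0.743, 0.67, -0.001, -0.003]
contact_force: [0.2, 1.4, 0.4]
grip_width: 0.0851
grasp_force: 0.0
```

servo_tool:
  linear:
    - [0,0,0]
    - [0,0,0]
    - [0,0,0]
    - [0,0,0]
    - [0,0,0]
  rotation:
    - [0,0,0]
    - [0,0,0]
    - [0,0,0]
    - [0,0,0]
    - [0,0,0]
  gripper: [0.05,0.05,0.05,0.05,0.05]

```text
time: 3.85
tool_pos: [0.3447, -0.2936, 0.0317]
tcp_rot: [0.743, 0.669, 0.001, 0.001]
contact_force: [-0.1, 1.0, 8.5]
grip_width: 0.057
grasp_force: 43.6
```

```bash
python3 - <<'E'
from h import *
print(status.read_state()["grasp_force"],status.read_state()["contact_force"])
plan([(.342,-.2945,.13,-6),(.541,-.388,.13,-6),(.541,-.388,.038,-6)],.03)
E
```

```text
43.63211274147034 [-0.10587833  0.99120701  8.53252114]
at [ 0.3447 -0.2936  0.0317] th -6.0 t 3.85 w 0.057
[[-0.0, -0.001, -0.025], [-0.0, -0.0, -0.024], [-0.001, -0.001, -0.025], [-0.0, -0.0, -0.024], [-0.009, 0.026, 0.0]] rz [np.float64(-0.0), np.float64(-0.0), np.float64(-0.0), np.float64(-0.0), np.float64(-0.0)]
[[-0.009, 0.026, 0.0], [-0.009, 0.026, 0.0], [-0.009, 0.026, 0.0], [-0.009, 0.026, 0.0], [-0.009, 0.026, 0.0]] rz [np.float64(-0.0), np.float64(-0.0), np.float64(-0.0), np.float64(-0.0), np.float64(-0.0)]
[[-0.009, 0.026, 0.0], [-0.009, 0.025, 0.0], [-0.0, 0.0, 0.023], [-0.0, 0.0, 0.023], [-0.0, 0.0, 0.023]] rz [np.float64(-0.0), np.float64(-0.0), np.float64(-0.0), np.float64(-0.0), np.float64(-0.0)]
[[-0.0, 0.0, 0.023]] rz [np.float64(-0.0)]
end [ 0.5409 -0.3878  0.0383] -6.0
```

servo_tool:
  linear:
    - [0,0,-0.015]
    - [0,0,-0.025]
    - [0,0,-0.028]
    - [0,0,-0.028]
    - [-0.009,0.026,0]
  rotation:
    - [0,0,0]
    - [0,0,0]
    - [0,0,0]
    - [0,0,0]
    - [0,0,0]
  gripper: [0.05,0.05,0.05,0.05,0.05]

```text
time: 4.27
tool_pos: [0.3669, -0.3049, 0.1311]
tcp_rot: [0.745, 0.667, 0.002, 0.002]
contact_force: [-0.0, -0.1, -3.5]
grip_width: 0.0572
grasp_force: 44.0
```

servo_tool:
  linear:
    - [-0.009,0.026,0]
    - [-0.009,0.026,0]
    - [-0.009,0.026,0]
    - [-0.009,0.026,0]
    - [-0.009,0.026,0]
  rotation:
    - [0,0,0]
    - [0,0,0]
    - [0,0,0]
    - [0,0,0]
    - [0,0,0]
  gripper: [0.05,0.05,0.05,0.05,0.05]

```text
time: 4.68
tool_pos: [0.4942, -0.3635, 0.1267]
tcp_rot: [0.743, 0.669, 0.0, 0.0]
contact_force: [-0.1, -0.0, -2.0]
grip_width: 0.0567
grasp_force: 44.0
```

servo_tool:
  linear:
    - [-0.009,0.026,0]
    - [-0.009,0.025,0]
    - [0,0,0]
    - [0,0,0]
    - [0,0,0]
  rotation:
    - [0,0,0]
    - [0,0,0]
    - [0,0,0]
    - [0,0,0]
    - [0,0,0]
  gripper: [0.05,0.05,0.05,0.05,0.05]

```text
time: 5.1
tool_pos: [0.5408, -0.3863, 0.126]
tcp_rot: [0.744, 0.668, -0.0, -0.001]
contact_force: [0.3, 1.2, -2.8]
grip_width: 0.0572
grasp_force: 43.9
```

```bash
python3 - <<'E'
from h import *
p,d=optics.capture("scene");cv2.imwrite("pics/s1.png",p[:,:,::-1])
plan([(.541,-.388,.06,-6),(.541,-.388,.038,-6)],.03)
E
```

```text
at [ 0.5406 -0.3863  0.1262] th -6.1 t 5.15 w 0.057
[[-0.001, 0.0, 0.022], [-0.0, 0.0, 0.022], [-0.001, 0.001, 0.022], [0.0, -0.0, 0.022]] rz [np.float64(-0.0), np.float64(-0.0), np.float64(-0.0), np.float64(-0.0)]
end [ 0.5412 -0.3883  0.0382] -6.1
```

View pics/s1.png

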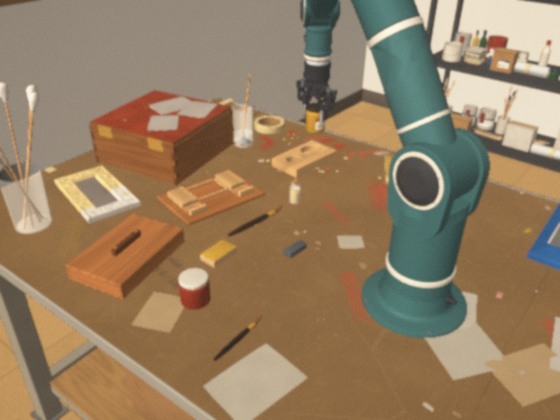

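The jar is held level at (314,122), over the rack at (304,157). Lowering it now.

servo_tool:
  linear:
    - [-0.001,0,0.022]
    - [-0.001,0,0.022]
    - [0,0,0.022]
    - [0,0,0.015]
    - [0,0,0.006]
  rotation:
    - [0,0,0]
    - [0,0,0]
    - [0,0,0]
    - [0,0,0]
    - [0,0,0]
  gripper: [0.05,0.05,0.05,0.05,0.05]

```text
time: 5.57
tool_pos: [0.5393, -0.3872, 0.0375]
tcp_rot: [0.744, 0.669, -0.0, -0.003]
contact_force: [-14.8, 11.1, 39.2]
grip_width: 0.057
grasp_force: 48.6
```

servo_tool:
  linear:
    - [0,0,0]
    - [0,0,0]
  rotation:
    - [0,0,0]
    - [0,0,0]
  gripper: [0.05,0.05]

```text
time: 5.73
tool_pos: [0.5415, -0.3891, 0.0399]
tcp_rot: [0.744, 0.668, 0.0, 0.0]
contact_force: [0.3, 0.3, -2.3]
grip_width: 0.057
grasp_force: 44.4
```

servo_tool:
  linear:
    - [0,0,0.001]
    - [0,0,0.001]
    - [0,0,0]
    - [0,0,0]
    - [0,0,0]
  rotation:
    - [0,0,0]
    - [0,0,0]
    - [0,0,0]
    - [0,0,0]
    - [0,0,0]
  gripper: [0.05,0.05,0.05,0.065,0.08]

```text
time: 6.15
tool_pos: [0.5419, -0.389, 0.0378]
tcp_rot: [0.744, 0.669, 0.0, 0.001]
contact_force: [-0.3, 0.5, -0.1]
grip_width: 0.0753
grasp_force: 0.0
```

servo_tool:
  linear:
    - [0,0,0]
    - [0,0,0]
    - [0,0,-0.02]
    - [0,0,-0.035]
    - [0,0,-0.035]
  rotation:
    - [0,0,0]
    - [0,0,0]
    - [0,0,0]
    - [0,0,0]
    - [0,0,0]
  gripper: [0.085,0.085,0.085,0.085,0.085]

```text
time: 6.57
tool_pos: [0.5406, -0.3882, 0.1271]
tcp_rot: [0.744, 0.669, -0.001, -0.001]
contact_force: [1.4, -1.0, 0.0]
grip_width: 0.0848
grasp_force: 0.0
```

```bash
python3 - <<'E'
from h import *
plan([(.5,-.3,.15,-6),(.4245,-.147,.13,-6),(.4245,-.147,.023,-6)],.03)
E
```

```text
at [ 0.5406 -0.3882  0.1271] th -6.1 t 6.57 w 0.0848
[[0.021, -0.012, -0.006], [0.021, -0.013, -0.006], [0.021, -0.012, -0.005], [0.02, -0.013, -0.006], [0.024, -0.015, 0.003]] rz [np.float64(-0.0), np.float64(-0.0), np.float64(-0.0), np.float64(-0.0), np.float64(-0.0)]
[[0.024, -0.015, 0.004], [0.024, -0.015, 0.003], [0.024, -0.015, 0.004], [0.024, -0.016, 0.003], [0.025, -0.015, 0.004]] rz [np.float64(-0.0), np.float64(-0.0), np.float64(-0.0), np.float64(-0.0), np.float64(-0.0)]
[[-0.0, 0.0, 0.027], [-0.0, 0.0, 0.027], [-0.0, 0.0, 0.026], [-0.001, 0.0, 0.027]] rz [np.float64(-0.0), np.float64(-0.0), np.float64(-0.0), np.float64(-0.0)]
end [ 0.4242 -0.1474  0.0227] -6.1
```

servo_tool:
  linear:
    - [0.021,-0.012,-0.006]
    - [0.021,-0.013,-0.006]
    - [0.021,-0.012,-0.005]
    - [0.02,-0.013,-0.006]
    - [0.024,-0.015,0.003]
  rotation:
    - [0,0,0]
    - [0,0,0]
    - [0,0,0]
    - [0,0,0]
    - [0,0,0]
  gripper: [0.085,0.085,0.085,0.07,0.07]

```text
time: 6.98
tool_pos: [0.4888, -0.2758, 0.149]
tcp_rot: [0.744, 0.668, 0.001, 0.002]
contact_force: [0.9, -0.1, 0.4]
grip_width: 0.0699
grasp_force: 0.0
```

servo_tool:
  linear:
    - [0.024,-0.015,0.004]
    - [0.024,-0.015,0.003]
    - [0.024,-0.015,0.004]
    - [0.024,-0.016,0.003]
    - [0.025,-0.015,0.004]
  rotation:
    - [0,0,0]
    - [0,0,0]
    - [0,0,0]
    - [0,0,0]
    - [0,0,0]
  gripper: [0.07,0.07,0.07,0.07,0.07]

```text
time: 7.4
tool_pos: [0.4248, -0.1462, 0.1295]
tcp_rot: [0.744, 0.668, 0.0, 0.0]
contact_force: [0.3, 1.2, 0.6]
grip_width: 0.0697
grasp_force: 0.0
```

servo_tool:
  linear:
    - [0,0,0]
    - [0,0,0]
  rotation:
    - [0,0,0]
    - [0,0,0]
  gripper: [0.07,0.07]

```text
time: 7.57
tool_pos: [0.4253, -0.1458, 0.1294]
tcp_rot: [0.743, 0.67, 0.0, -0.0]
contact_force: [-0.5, 0.0, 1.3]
grip_width: 0.0701
grasp_force: 0.0
```

```bash
python3 - <<'E'
from h import *
p,d=optics.capture("top");W=cloud("top",d);H=W[...,2]
cv2.imwrite("pics/t1.png",cv2.resize(p[110:240,280:460,::-1],None,fx=4,fy=4,interpolation=cv2.INTER_CUBIC))
plan([(.4247,-.147,.025,-6)],.027)
E
```

```text
at [ 0.426  -0.1471  0.1297] th -6.0 t 7.62 w 0.0702
[[-0.0, -0.0, 0.026], [-0.0, -0.0, 0.026], [-0.0, -0.001, 0.026], [-0.0, -0.0, 0.027]] rz [np.float64(-0.0), np.float64(-0.0), np.float64(-0.0), np.float64(-0.0)]
end [ 0.4252 -0.147   0.0247] -6.0
```

View pics/t1.png

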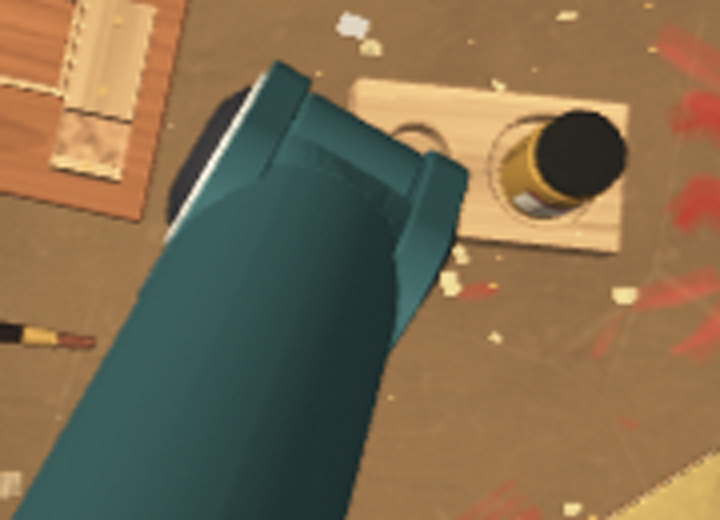

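The jar stands in the large well (crop px 560,165), with the rack unmoved. Next is the vial.

servo_tool:
  linear:
    - [0,0,0.026]
    - [0,0,0.026]
    - [0,-0.001,0.026]
    - [0,0,0.026]
    - [0,0,0]
  rotation:
    - [0,0,0]
    - [0,0,0]
    - [0,0,0]
    - [0,0,0]
    - [0,0,0]
  gripper: [0.07,0.07,0.07,0.07,0.07]
  grip_force: 25

```text
time: 8.03
tool_pos: [0.4224, -0.1478, 0.022]
tcp_rot: [0.744, 0.668, -0.002, -0.002]
contact_force: [0.3, -0.2, 0.7]
grip_width: 0.07
grasp_force: 0.0
```

servo_tool:
  linear:
    - [0,0,0]
    - [0,0,0]
    - [0,0,0]
    - [0,0,0]
    - [0,0,0]
  rotation:
    - [0,0,0]
    - [0,0,0]
    - [0,0,0]
    - [0,0,0]
    - [0,0,0]
  gripper: [0.05,0.035,0.02,0.02,0.02]

```text
time: 8.45
tool_pos: [0.4259, -0.1475, 0.0268]
tcp_rot: [0.744, 0.669, 0.001, 0.001]
contact_force: [-0.1, -0.4, 6.8]
grip_width: 0.0279
grasp_force: 25.0
```

servo_tool:
  linear:
    - [0,0,0]
    - [0,0,0]
  rotation:
    - [0,0,0]
    - [0,0,0]
  gripper: [0.02,0.02]

```text
time: 8.62
tool_pos: [0.4259, -0.1475, 0.0268]
tcp_rot: [0.744, 0.669, 0.001, 0.001]
contact_force: [0.1, -1.0, 8.0]
grip_width: 0.0279
grasp_force: 25.1
```

```bash
python3 - <<'E'
from h import *
plan([(.426,-.147,.13,-6),(.548,-.3025,.13,-6),(.548,-.3025,.036,-6)],.03)
E
```

```text
at [ 0.4259 -0.1475  0.0268] th -6.1 t 8.62 w 0.0279
[[0.0, 0.0, -0.026], [0.0, 0.0, -0.026], [0.0, 0.0, -0.026], [0.0, 0.0, -0.025], [-0.02, 0.02, 0.0]] rz [np.float64(-0.0), np.float64(-0.0), np.float64(-0.0), np.float64(-0.0), np.float64(-0.0)]
[[-0.02, 0.02, 0.0], [-0.02, 0.02, 0.0], [-0.02, 0.02, 0.0], [-0.02, 0.019, 0.0], [-0.021, 0.02, 0.0]] rz [np.float64(-0.0), np.float64(-0.0), np.float64(-0.0), np.float64(-0.0), np.float64(-0.0)]
[[-0.02, 0.019, 0.0], [-0.0, -0.0, 0.024], [-0.0, -0.0, 0.023], [-0.0, -0.0, 0.024], [-0.0, -0.0, 0.023]] rz [np.float64(-0.0), np.float64(-0.0), np.float64(-0.0), np.float64(-0.0), np.float64(-0.0)]
end [ 0.5482 -0.3023  0.0363] -6.1
```

servo_tool:
  linear:
    - [0,0,-0.015]
    - [0,0,-0.026]
    - [0,0,-0.03]
    - [0,0,-0.03]
    - [-0.02,0.02,0]
  rotation:
    - [0,0,0]
    - [0,0,0]
    - [0,0,0]
    - [0,0,0]
    - [0,0,0]
  gripper: [0.02,0.02,0.02,0.02,0.02]

```text
time: 9.03
tool_pos: [0.4432, -0.1654, 0.1313]
tcp_rot: [0.742, 0.671, 0.004, 0.001]
contact_force: [-0.0, 1.4, -1.1]
grip_width: 0.0277
grasp_force: 25.1
```

servo_tool:
  linear:
    - [-0.02,0.02,0]
    - [-0.02,0.02,0]
    - [-0.02,0.02,0]
    - [-0.02,0.019,0]
    - [-0.021,0.02,0]
  rotation:
    - [0,0,0]
    - [0,0,0]
    - [0,0,0]
    - [0,0,0]
    - [0,0,0]
  gripper: [0.02,0.02,0.02,0.02,0.02]

```text
time: 9.45
tool_pos: [0.5308, -0.2803, 0.1269]
tcp_rot: [0.743, 0.669, 0.0, -0.0]
contact_force: [0.1, -0.3, -0.6]
grip_width: 0.0279
grasp_force: 25.1
```

servo_tool:
  linear:
    - [-0.02,0.019,0]
    - [0,0,0]
    - [0,0,0]
    - [0,0,0]
  rotation:
    - [0,0,0]
    - [0,0,0]
    - [0,0,0]
    - [0,0,0]
  gripper: [0.02,0.02,0.02,0.02]

```text
time: 9.78
tool_pos: [0.5461, -0.3009, 0.1262]
tcp_rot: [0.744, 0.669, 0.0, -0.001]
contact_force: [0.3, -0.3, -1.1]
grip_width: 0.0278
grasp_force: 25.1
```

```bash
python3 - <<'E'
from h import *
p,d=optics.capture("scene");cv2.imwrite("pics/s2.png",cv2.resize(p[70:200,220:400,::-1],None,fx=4,fy=4,interpolation=cv2.INTER_CUBIC))
plan([(.548,-.3025,.036,-6)],.025)
E
```

```text
at [ 0.5461 -0.3005  0.1263] th -6.0 t 9.83 w 0.0278
[[-0.0, 0.001, 0.023], [-0.001, 0.0, 0.022], [-0.0, 0.001, 0.023], [-0.001, 0.0, 0.022]] rz [np.float64(-0.0), np.float64(-0.0), np.float64(-0.0), np.float64(-0.0)]
end [ 0.5478 -0.3026  0.0363] -6.0
```

View pics/s2.png

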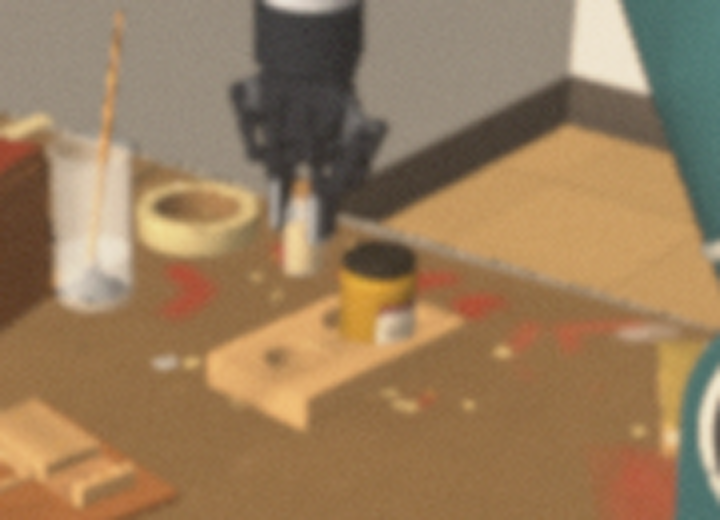

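The jar sits upright in its well and the vial hangs straight at (300,240). Lowering it.

servo_tool:
  linear:
    - [-0.001,0.001,0.022]
    - [-0.001,0.001,0.022]
    - [0,0,0.022]
    - [0,0,0.014]
    - [0,0,0.007]
  rotation:
    - [0,0,0]
    - [0,0,0]
    - [0,0,0]
    - [0,0,0]
    - [0,0,0]
  gripper: [0.02,0.02,0.02,0.02,0.02]

```text
time: 10.25
tool_pos: [0.5473, -0.3022, 0.0375]
tcp_rot: [0.743, 0.669, -0.0, -0.002]
contact_force: [-0.5, 0.2, -0.7]
grip_width: 0.0278
grasp_force: 25.1
```

servo_tool:
  linear:
    - [0,0,0.003]
    - [0,0,0]
    - [0,0,0]
  rotation:
    - [0,0,0]
    - [0,0,0]
    - [0,0,0]
  gripper: [0.02,0.02,0.02]

```text
time: 10.5
tool_pos: [0.5491, -0.3043, 0.0373]
tcp_rot: [0.744, 0.669, 0.0, 0.001]
contact_force: [-0.7, -0.9, -0.2]
grip_width: 0.028
grasp_force: 25.1
```

Base is about 10 mm up; lower 4–5 mm more and release.

servo_tool:
  linear:
    - [0,0,0.002]
    - [0,0,0.002]
    - [0,0,0]
    - [0,0,0]
    - [0,0,0]
  rotation:
    - [0,0,0]
    - [0,0,0]
    - [0,0,0]
    - [0,0,0]
    - [0,0,0]
  gripper: [0.02,0.02,0.02,0.035,0.05]

```text
time: 10.92
tool_pos: [0.5487, -0.3041, 0.0326]
tcp_rot: [0.744, 0.669, 0.0, 0.0]
contact_force: [-0.9, -0.3, 0.0]
grip_width: 0.0459
grasp_force: 0.0
```

servo_tool:
  linear:
    - [0,0,0]
    - [0,0,-0.015]
    - [0,0,-0.03]
    - [0,0,-0.035]
    - [0,0,-0.035]
  rotation:
    - [0,0,0]
    - [0,0,0]
    - [0,0,0]
    - [0,0,0]
    - [0,0,0]
  gripper: [0.06,0.06,0.06,0.06,0.06]

```text
time: 11.33
tool_pos: [0.5479, -0.304, 0.1491]
tcp_rot: [0.744, 0.668, -0.0, -0.0]
contact_force: [0.1, 0.1, 0.7]
grip_width: 0.0599
grasp_force: 0.0
```

```bash
python3 - <<'E'
from h import *
plan([(.4355,0.0,.12,-7.3)],.035)
E
```

```text
at [ 0.5479 -0.304   0.1491] th -6.1 t 11.33 w 0.0599
[[0.029, -0.014, 0.003], [0.029, -0.014, 0.003], [0.029, -0.015, 0.003], [0.029, -0.014, 0.003], [0.029, -0.015, 0.003]] rz [np.float64(0.0), np.float64(0.0), np.float64(0.0), np.float64(0.0), np.float64(0.0)]
[[0.029, -0.014, 0.003], [0.029, -0.015, 0.003], [0.029, -0.015, 0.003], [0.029, -0.014, 0.003], [0.029, -0.015, 0.002]] rz [np.float64(0.0), np.float64(0.01), np.float64(0.0), np.float64(0.01), np.float64(0.0)]
end [4.358e-01 2.000e-04 1.203e-01] -7.3
```

servo_tool:
  linear:
    - [0.029,-0.014,0.003]
    - [0.029,-0.014,0.003]
    - [0.029,-0.015,0.003]
    - [0.029,-0.014,0.003]
    - [0.029,-0.015,0.003]
  rotation:
    - [0,0,0]
    - [0,0,0]
    - [0,0,0]
    - [0,0,0]
    - [0,0,0]
  gripper: [0.04,0.04,0.04,0.04,0.04]

```text
time: 11.75
tool_pos: [0.4919, -0.151, 0.1333]
tcp_rot: [0.744, 0.668, 0.001, 0.0]
contact_force: [-0.6, 0.4, 0.8]
grip_width: 0.0399
grasp_force: 0.0
```

servo_tool:
  linear:
    - [0.029,-0.014,0.003]
    - [0.029,-0.015,0.003]
    - [0.029,-0.015,0.003]
    - [0.029,-0.014,0.003]
    - [0.029,-0.015,0.002]
  rotation:
    - [0,0,0]
    - [0,0,0.01]
    - [0,0,0]
    - [0,0,0.01]
    - [0,0,0]
  gripper: [0.04,0.04,0.04,0.04,0.04]

```text
time: 12.17
tool_pos: [0.4358, 0.0014, 0.1191]
tcp_rot: [0.751, 0.661, 0.001, 0.0]
contact_force: [0.8, -0.3, -1.3]
grip_width: 0.0398
grasp_force: 0.0
```

servo_tool:
  linear:
    - [0,0,0.02]
    - [0,0,0.02]
    - [0,0,0.02]
    - [0,0,0.02]
    - [0,0,0]
  rotation:
    - [0,0,0]
    - [0,0,0]
    - [0,0,0]
    - [0,0,0]
    - [0,0,0]
  gripper: [0.04,0.04,0.04,0.04,0.04]

```text
time: 12.58
tool_pos: [0.4346, 0.0002, 0.0367]
tcp_rot: [0.75, 0.661, -0.002, -0.001]
contact_force: [-0.6, 0.3, 0.7]
grip_width: 0.0403
grasp_force: 0.0
```

```bash
python3 - <<'E'
from h import *
p,d=optics.capture("top");W=cloud("top",d)
cv2.imwrite("pics/t2.png",cv2.resize(p[110:250,220:450,::-1],None,fx=3.3,fy=3.3,interpolation=cv2.INTER_CUBIC))
plan([(.4355,-.0002,.006,-7.3)],.02)
E
```

```text
at [ 4.354e-01 -1.000e-04  3.790e-02] th -7.3 t 12.63 w 0.04
[[-0.0, 0.0, 0.016], [-0.0, 0.0, 0.016]] rz [np.float64(0.0), np.float64(0.0)]
end [ 4.353e-01 -2.000e-04  5.900e-03] -7.3
```

View pics/t2.png

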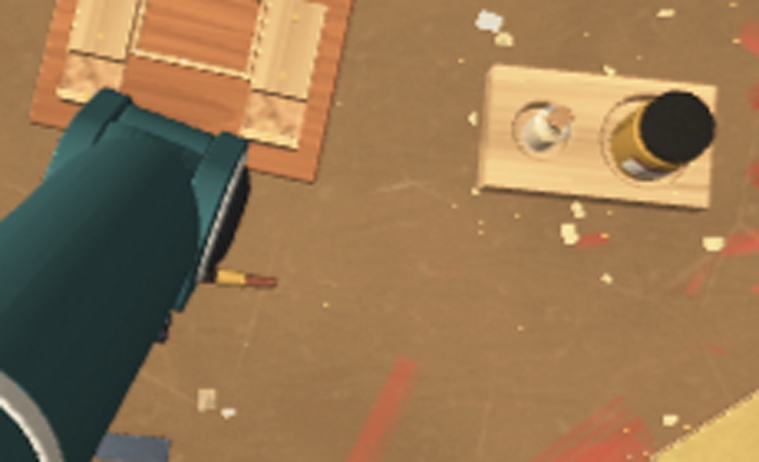

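Both jar (660,135) and vial (545,128) stand in their wells. Now the burnisher.

servo_tool:
  linear:
    - [0,0,0.015]
    - [0,0,0.01]
    - [0,0,0.005]
    - [0,0,0]
    - [0,0,0]
  rotation:
    - [0,0,0]
    - [0,0,0]
    - [0,0,0]
    - [0,0,0]
    - [0,0,0]
  gripper: [0.04,0.04,0.04,0.04,0.04]
  grip_force: 40

```text
time: 13.05
tool_pos: [0.4365, 0.0, 0.0088]
tcp_rot: [0.75, 0.661, 0.0, 0.0]
contact_force: [-0.2, 0.5, 0.7]
grip_width: 0.0399
grasp_force: 0.0
```

servo_tool:
  linear:
    - [0,0,0]
    - [0,0,0]
    - [0,0,0]
    - [0,0,0]
    - [0,0,0]
  rotation:
    - [0,0,0]
    - [0,0,0]
    - [0,0,0]
    - [0,0,0]
    - [0,0,0]
  gripper: [0.03,0.02,0.005,0.005,0.005]

```text
time: 13.47
tool_pos: [0.4367, 0.0002, 0.0089]
tcp_rot: [0.75, 0.661, 0.001, 0.0]
contact_force: [-0.0, -0.7, 5.4]
grip_width: 0.0124
grasp_force: 40.1
```

```bash
python3 - <<'E'
from h import *
plan([(.436,-.0,.11,-9),(.5774,-.011,.11,-11.9)],.03)
E
```

```text
at [4.367e-01 2.000e-04 8.900e-03] th -7.2 t 13.47 w 0.0124
[[-0.0, -0.0, -0.025], [-0.0, -0.0, -0.025], [-0.0, -0.0, -0.026], [-0.0, -0.001, -0.025], [0.002, 0.028, 0.0]] rz [np.float64(0.01), np.float64(0.01), np.float64(0.01), np.float64(0.0), np.float64(0.01)]
[[0.002, 0.028, 0.0], [0.003, 0.029, 0.0], [0.003, 0.028, 0.0], [0.004, 0.029, 0.0]] rz [np.float64(0.01), np.float64(0.01), np.float64(0.01), np.float64(0.01)]
end [ 0.5779 -0.0108  0.1101] -11.8
```

servo_tool:
  linear:
    - [0,0,-0.015]
    - [0,0,-0.025]
    - [0,0,-0.03]
    - [0,-0.001,-0.03]
    - [0.002,0.028,0]
  rotation:
    - [0,0,0.01]
    - [0,0,0.01]
    - [0,0,0.01]
    - [0,0,0]
    - [0,0,0.01]
  gripper: [0.005,0.005,0.005,0.005,0.005]

```text
time: 13.88
tool_pos: [0.4617, -0.0009, 0.113]
tcp_rot: [0.763, 0.646, 0.003, -0.001]
contact_force: [-0.1, -0.0, -1.6]
grip_width: 0.0125
grasp_force: 39.5
```

servo_tool:
  linear:
    - [0.002,0.028,0]
    - [0.003,0.029,0]
    - [0.003,0.028,0]
    - [0.004,0.029,0]
    - [0,0,0]
  rotation:
    - [0,0,0.01]
    - [0,0,0.01]
    - [0,0,0.01]
    - [0,0,0.01]
    - [0,0,0]
  gripper: [0.005,0.005,0.005,0.005,0.005]

```text
time: 14.3
tool_pos: [0.5829, -0.011, 0.1089]
tcp_rot: [0.776, 0.631, 0.002, 0.002]
contact_force: [-0.5, 0.9, -0.3]
grip_width: 0.0124
grasp_force: 39.5
```

servo_tool:
  linear:
    - [0,0,0]
    - [0,0,0]
    - [0,0,0]
  rotation:
    - [0,0,0]
    - [0,0,0]
    - [0,0,0]
  gripper: [0.005,0.005,0.005]

```text
time: 14.55
tool_pos: [0.5762, -0.0108, 0.1081]
tcp_rot: [0.776, 0.631, -0.0, -0.001]
contact_force: [-0.3, -0.2, -0.5]
grip_width: 0.0122
grasp_force: 39.5
```

```bash
python3 - <<'E'
from h import *
p,d=optics.capture("scene");cv2.imwrite("pics/s3.png",cv2.resize(p[110:270,130:310,::-1],None,fx=3.5,fy=3.5,interpolation=cv2.INTER_CUBIC))
plan([(.5774,-.011,.026,-11.9)],.02)
E
```

```text
at [ 0.5763 -0.0107  0.1082] th -11.8 t 14.6 w 0.0126
[[-0.0, 0.0, 0.016], [-0.0, 0.0, 0.017], [-0.0, 0.0, 0.016], [-0.0, 0.001, 0.017], [-0.0, 0.0, 0.016]] rz [np.float64(0.0), np.float64(0.0), np.float64(0.0), np.float64(0.0), np.float64(0.0)]
end [ 0.5772 -0.0108  0.0262] -11.8
```

View pics/s3.png

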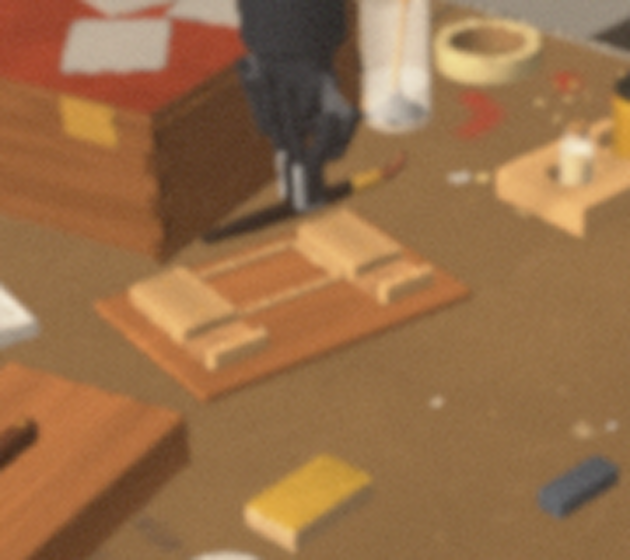

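The burnisher hangs level at (300,205), its tip towards the rack. The channel's outer lip and the gold-up sample (310,490) are both visible. Lowering it into the channel.

servo_tool:
  linear:
    - [0,0,0.016]
    - [0,0,0.017]
    - [0,0,0.016]
    - [0,0.001,0.015]
    - [0,0,0.012]
  rotation:
    - [0,0,0]
    - [0,0,0]
    - [0,0,0]
    - [0,0,0]
    - [0,0,0]
  gripper: [0.005,0.005,0.005,0.005,0.005]

```text
time: 15.02
tool_pos: [0.5779, -0.0108, 0.0313]
tcp_rot: [0.776, 0.631, -0.0, -0.0]
contact_force: [-0.2, -0.2, -1.0]
grip_width: 0.0123
grasp_force: 39.5
```

servo_tool:
  linear:
    - [0,0,0.003]
    - [0,0,0]
    - [0,0,0]
  rotation:
    - [0,0,0]
    - [0,0,0]
    - [0,0,0]
  gripper: [0.005,0.005,0.005]

```text
time: 15.27
tool_pos: [0.5788, -0.0112, 0.0296]
tcp_rot: [0.776, 0.631, 0.0, 0.0]
contact_force: [0.1, -0.6, -1.3]
grip_width: 0.0125
grasp_force: 39.5
```

servo_tool:
  linear:
    - [0,-0.001,0.002]
    - [0,0,0.002]
    - [0,0,0.002]
    - [0,0,0]
    - [0,0,0]
  rotation:
    - [0,0,0]
    - [0,0,0]
    - [0,0,0]
    - [0,0,0]
    - [0,0,0]
  gripper: [0.005,0.005,0.005,0.005,0.005]

```text
time: 15.68
tool_pos: [0.5776, -0.0107, 0.0234]
tcp_rot: [0.776, 0.631, 0.0, 0.0]
contact_force: [-0.9, 0.4, -1.9]
grip_width: 0.0123
grasp_force: 39.5
```

servo_tool:
  linear:
    - [0,0,0.001]
    - [0,0,0]
    - [0,0,0]
    - [0,0,0]
    - [0,0,0]
  rotation:
    - [0,0,0]
    - [0,0,0]
    - [0,0,0]
    - [0,0,0]
    - [0,0,0]
  gripper: [0.01,0.013,0.02,0.03,0.035]

```text
time: 16.1
tool_pos: [0.5777, -0.0108, 0.0224]
tcp_rot: [0.776, 0.631, 0.0, 0.0]
contact_force: [-0.7, 0.5, 0.9]
grip_width: 0.0348
grasp_force: 0.0
```

servo_tool:
  linear:
    - [0,0,0]
    - [0,0,-0.015]
    - [0,0,-0.025]
    - [0,0,-0.03]
    - [0,0,-0.03]
  rotation:
    - [0,0,0]
    - [0,0,0]
    - [0,0,0]
    - [0,0,0]
    - [0,0,0]
  gripper: [0.035,0.035,0.035,0.035,0.035]

```text
time: 16.52
tool_pos: [0.577, -0.011, 0.1229]
tcp_rot: [0.776, 0.631, -0.001, -0.0]
contact_force: [0.8, 0.3, 0.6]
grip_width: 0.0351
grasp_force: 0.0
```

```bash
python3 - <<'E'
from h import *
plan([(.413,.155,.1,.4)],.03)
E
```

```text
at [ 0.577  -0.011   0.1229] th -11.8 t 16.52 w 0.0351
[[0.016, -0.024, 0.003], [0.017, -0.024, 0.003], [0.018, -0.023, 0.003], [0.018, -0.023, 0.003], [0.019, -0.022, 0.003]] rz [np.float64(-0.03), np.float64(-0.03), np.float64(-0.03), np.float64(-0.02), np.float64(-0.03)]
[[0.019, -0.022, 0.003], [0.02, -0.022, 0.003], [0.02, -0.021, 0.002]] rz [np.float64(-0.02), np.float64(-0.03), np.float64(-0.02)]
end [0.4127 0.155  0.1001] 0.2
```

servo_tool:
  linear:
    - [0.016,-0.024,0.003]
    - [0.017,-0.024,0.003]
    - [0.018,-0.023,0.003]
    - [0.018,-0.023,0.003]
    - [0.019,-0.022,0.003]
  rotation:
    - [0,0,-0.03]
    - [0,0,-0.03]
    - [0,0,-0.03]
    - [0,0,-0.02]
    - [0,0,-0.03]
  gripper: [0.04,0.075,0.075,0.075,0.075]

```text
time: 16.93
tool_pos: [0.4746, 0.0942, 0.1073]
tcp_rot: [0.73, 0.684, 0.0, -0.0]
contact_force: [-0.1, -0.4, 1.0]
grip_width: 0.075
grasp_force: 0.0
```

servo_tool:
  linear:
    - [0.019,-0.022,0.003]
    - [0.02,-0.022,0.003]
    - [0.02,-0.021,0.002]
    - [0,0,0]
    - [0,0,0]
  rotation:
    - [0,0,-0.02]
    - [0,0,-0.03]
    - [0,0,-0.02]
    - [0,0,0]
    - [0,0,0]
  gripper: [0.075,0.075,0.075,0.075,0.075]

```text
time: 17.35
tool_pos: [0.4124, 0.1564, 0.0993]
tcp_rot: [0.705, 0.71, 0.0, -0.0]
contact_force: [0.4, -0.8, 0.1]
grip_width: 0.075
grasp_force: 0.0
```

servo_tool:
  linear:
    - [0,0,0.02]
    - [0,0,0.02]
    - [0,0,0.02]
    - [0,0,0.015]
    - [0,0,0]
  rotation:
    - [0,0,0]
    - [0,0,0]
    - [0,0,0]
    - [0,0,0]
    - [0,0,0]
  gripper: [0.075,0.075,0.075,0.075,0.075]

```text
time: 17.77
tool_pos: [0.4129, 0.1534, 0.0223]
tcp_rot: [0.706, 0.708, -0.002, -0.0]
contact_force: [-0.3, 0.2, -0.0]
grip_width: 0.0751
grasp_force: 0.0
```

```bash
python3 - <<'E'
from h import *
p,d=optics.capture("top");np.savez("top3.npz",p=p,d=d)
cv2.imwrite("pics/t3.png",cv2.resize(p[80:220,180:380,::-1],None,fx=3.5,fy=3.5,interpolation=cv2.INTER_CUBIC))
plan([(.4128,.155,.009,.4)],.02)
E
```

```text
at [0.4135 0.1536 0.0235] th 0.1 t 17.82 w 0.0752
[[0.001, -0.001, 0.014]] rz [np.float64(-0.01)]
end [0.4125 0.1546 0.0095] 0.7
```

View pics/t3.png

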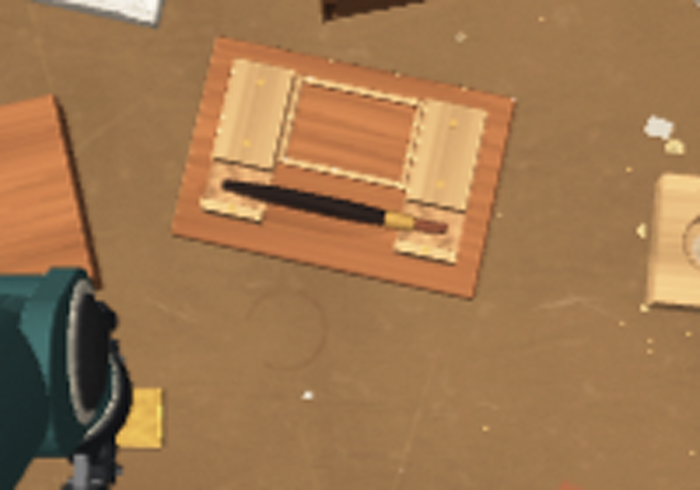

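The burnisher lies in the channel (crop px 225–450, 185–230), tip at -y, and the case hasn't moved. Picking the sample.

servo_tool:
  linear:
    - [0.001,0,0.008]
    - [0,0,0.006]
    - [0,0,0.002]
    - [0,0,0]
    - [0,0,0]
  rotation:
    - [0,0,-0.01]
    - [0,0,0]
    - [0,0,0]
    - [0,0,0]
    - [0,0,0]
  gripper: [0.075,0.075,0.075,0.075,0.065]

```text
time: 18.23
tool_pos: [0.4135, 0.1562, 0.0085]
tcp_rot: [0.702, 0.712, 0.0, 0.0]
contact_force: [-0.6, -0.3, -0.3]
grip_width: 0.0656
grasp_force: 0.0
```

servo_tool:
  linear:
    - [0,0,0]
    - [0,0,0]
    - [0,0,0]
    - [0,0,0]
    - [0,0,0]
  rotation:
    - [0,0,0]
    - [0,0,0]
    - [0,0,0]
    - [0,0,0]
    - [0,0,0]
  gripper: [0.055,0.045,0.035,0.035,0.035]

```text
time: 18.65
tool_pos: [0.4136, 0.1563, 0.0089]
tcp_rot: [0.702, 0.712, 0.0, -0.0]
contact_force: [-2.2, -0.2, 5.5]
grip_width: 0.0439
grasp_force: 40.2
```

```bash
python3 - <<'E'
from h import *
s=status.read_state();print(s["grasp_force"],s["contact_force"])
plan([(.4135,.155,.11,.4),(.638,-.0238,.11,-11.9)],.03)
E
```

```text
40.249085426330566 [-2.16655757 -0.22420369  5.50977681]
at [0.4136 0.1563 0.0089] th 0.8 t 18.65 w 0.0439
[[-0.0, -0.0, -0.025], [-0.0, -0.0, -0.025], [-0.001, -0.0, -0.026], [-0.0, -0.0, -0.025], [-0.018, 0.022, -0.0]] rz [np.float64(0.0), np.float64(0.0), np.float64(0.0), np.float64(0.01), np.float64(0.02)]
[[-0.018, 0.023, -0.0], [-0.017, 0.023, -0.0], [-0.017, 0.023, -0.0], [-0.016, 0.024, -0.0], [-0.016, 0.024, -0.0]] rz [np.float64(0.02), np.float64(0.02), np.float64(0.02), np.float64(0.02), np.float64(0.02)]
[[-0.015, 0.024, -0.0], [-0.014, 0.025, -0.0], [-0.014, 0.025, -0.0], [-0.013, 0.026, -0.0]] rz [np.float64(0.02), np.float64(0.02), np.float64(0.03), np.float64(0.02)]
end [ 0.6384 -0.0234  0.1099] -11.8
```

servo_tool:
  linear:
    - [0,0,-0.015]
    - [0,0,-0.025]
    - [0,0,-0.03]
    - [0,0,-0.03]
    - [-0.018,0.022,0]
  rotation:
    - [0,0,0]
    - [0,0,0]
    - [0,0,0]
    - [0,0,0.01]
    - [0,0,0.02]
  gripper: [0.035,0.035,0.035,0.035,0.035]

```text
time: 19.07
tool_pos: [0.4344, 0.1436, 0.1124]
tcp_rot: [0.71, 0.704, 0.003, -0.001]
contact_force: [-0.0, 2.0, -0.6]
grip_width: 0.0435
grasp_force: 41.6
```

servo_tool:
  linear:
    - [-0.018,0.023,0]
    - [-0.017,0.023,0]
    - [-0.017,0.023,0]
    - [-0.016,0.024,0]
    - [-0.016,0.024,0]
  rotation:
    - [0,0,0.02]
    - [0,0,0.02]
    - [0,0,0.02]
    - [0,0,0.02]
    - [0,0,0.02]
  gripper: [0.035,0.035,0.035,0.035,0.035]

```text
time: 19.48
tool_pos: [0.5483, 0.0471, 0.1084]
tcp_rot: [0.747, 0.665, 0.0, -0.0]
contact_force: [-0.5, 0.8, -0.6]
grip_width: 0.0437
grasp_force: 41.5
```

servo_tool:
  linear:
    - [-0.015,0.024,0]
    - [-0.014,0.025,0]
    - [-0.014,0.025,0]
    - [-0.013,0.026,0]
    - [0,0,0]
  rotation:
    - [0,0,0.02]
    - [0,0,0.02]
    - [0,0,0.03]
    - [0,0,0.02]
    - [0,0,0]
  gripper: [0.035,0.035,0.035,0.035,0.035]

```text
time: 19.9
tool_pos: [0.6418, -0.0276, 0.1089]
tcp_rot: [0.778, 0.629, 0.0, 0.003]
contact_force: [0.1, 0.4, 0.3]
grip_width: 0.0437
grasp_force: 41.6
```

servo_tool:
  linear:
    - [0,0,0]
    - [0,0,0]
    - [0,0,0]
  rotation:
    - [0,0,0]
    - [0,0,0]
    - [0,0,0]
  gripper: [0.035,0.035,0.035]

```text
time: 20.15
tool_pos: [0.6372, -0.0211, 0.108]
tcp_rot: [0.776, 0.631, -0.0, -0.001]
contact_force: [0.4, -0.2, -1.1]
grip_width: 0.0438
grasp_force: 41.6
```

```bash
python3 - <<'E'
from h import *
plan([(.6382,-.0225,.03,-11.9)],.02)
E
```

```text
at [ 0.6372 -0.0211  0.108 ] th -11.7 t 20.15 w 0.0438
[[-0.0, 0.0, 0.02], [-0.0, 0.0, 0.019], [-0.001, 0.001, 0.02], [-0.0, 0.0, 0.019]] rz [np.float64(0.0), np.float64(0.0), np.float64(0.0), np.float64(0.0)]
end [ 0.6379 -0.0222  0.03  ] -11.7
```

servo_tool:
  linear:
    - [0,0,0.02]
    - [0,0,0.02]
    - [-0.001,0.001,0.02]
    - [0,0,0.014]
    - [0,0,0.005]
  rotation:
    - [0,0,0]
    - [0,0,0]
    - [0,0,0]
    - [0,0,0]
    - [0,0,0]
  gripper: [0.035,0.035,0.035,0.035,0.035]

```text
time: 20.57
tool_pos: [0.637, -0.0224, 0.0271]
tcp_rot: [0.776, 0.631, -0.001, -0.001]
contact_force: [-0.2, -0.6, -0.4]
grip_width: 0.0438
grasp_force: 41.5
```

servo_tool:
  linear:
    - [0,0,0.003]
    - [0,0,0.002]
    - [0,0,0]
    - [0,0,0]
  rotation:
    - [0,0,0]
    - [0,0,0]
    - [0,0,0]
    - [0,0,0]
  gripper: [0.035,0.035,0.035,0.035]

```text
time: 20.9
tool_pos: [0.6396, -0.0236, 0.0252]
tcp_rot: [0.776, 0.631, 0.001, 0.0]
contact_force: [-0.0, -0.1, -1.0]
grip_width: 0.0435
grasp_force: 41.5
```

servo_tool:
  linear:
    - [0,-0.001,0.002]
    - [0,0,0.002]
    - [0,0,0.002]
    - [0,0,0]
    - [0,0,0]
  rotation:
    - [0,0,0]
    - [0,0,0]
    - [0,0,0]
    - [0,0,0]
    - [0,0,0]
  gripper: [0.035,0.035,0.035,0.035,0.035]

```text
time: 21.32
tool_pos: [0.6382, -0.0233, 0.019]
tcp_rot: [0.776, 0.631, 0.0, -0.0]
contact_force: [-1.9, 1.3, 4.6]
grip_width: 0.0437
grasp_force: 42.1
```

Touching down. Release to 56 mm and rise.

servo_tool:
  linear:
    - [0,0,0]
    - [0,0,0]
    - [0,0,0]
    - [0,0,0]
    - [0,0,0]
  rotation:
    - [0,0,0]
    - [0,0,0]
    - [0,0,0]
    - [0,0,0]
    - [0,0,0]
  gripper: [0.044,0.048,0.052,0.056,0.056]

```text
time: 21.73
tool_pos: [0.6379, -0.0235, 0.0181]
tcp_rot: [0.776, 0.631, -0.0, 0.0]
contact_force: [0.2, 1.0, -0.5]
grip_width: 0.0562
grasp_force: 0.0
```

servo_tool:
  linear:
    - [0,0,-0.01]
    - [0,0,-0.02]
    - [0,0,-0.035]
    - [0,0,-0.035]
    - [0,0,-0.035]
  rotation:
    - [0,0,0]
    - [0,0,0]
    - [0,0,0]
    - [0,0,0]
    - [0,0,0]
  gripper: [0.056,0.056,0.056,0.056,0.056]

```text
time: 22.15
tool_pos: [0.6376, -0.0237, 0.1551]
tcp_rot: [0.776, 0.63, -0.0, -0.0]
contact_force: [0.7, 0.3, 0.4]
grip_width: 0.0559
grasp_force: 0.0
```

```bash
python3 - <<'E'
from h import *
plan([(.56,.295,.14,13.6)],.03)
E
```

```text
at [ 0.6376 -0.0237  0.1551] th -11.8 t 22.15 w 0.0559
[[0.027, -0.013, 0.001], [0.027, -0.012, 0.001], [0.028, -0.011, 0.001], [0.028, -0.009, 0.002], [0.029, -0.008, 0.001]] rz [np.float64(-0.04), np.float64(-0.04), np.float64(-0.04), np.float64(-0.04), np.float64(-0.04)]
[[0.029, -0.007, 0.002], [0.029, -0.006, 0.001], [0.029, -0.005, 0.002], [0.03, -0.004, 0.001], [0.03, -0.003, 0.002]] rz [np.float64(-0.04), np.float64(-0.04), np.float64(-0.04), np.float64(-0.04), np.float64(-0.04)]
[[0.03, -0.001, 0.001]] rz [np.float64(-0.04)]
end [0.5599 0.2953 0.1401] 13.4
```

servo_tool:
  linear:
    - [0.027,-0.013,0.001]
    - [0.027,-0.012,0.001]
    - [0.028,-0.011,0.001]
    - [0.028,-0.009,0.002]
    - [0.029,-0.008,0.001]
  rotation:
    - [0,0,-0.04]
    - [0,0,-0.04]
    - [0,0,-0.04]
    - [0,0,-0.04]
    - [0,0,-0.04]
  gripper: [0.05,0.05,0.05,0.05,0.05]

```text
time: 22.57
tool_pos: [0.6024, 0.1226, 0.1481]
tcp_rot: [0.709, 0.705, 0.0, 0.0]
contact_force: [-0.1, 0.7, -1.0]
grip_width: 0.0501
grasp_force: 0.0
```

servo_tool:
  linear:
    - [0.029,-0.007,0.002]
    - [0.029,-0.006,0.001]
    - [0.029,-0.005,0.002]
    - [0.03,-0.004,0.001]
    - [0.03,-0.003,0.002]
  rotation:
    - [0,0,-0.04]
    - [0,0,-0.04]
    - [0,0,-0.04]
    - [0,0,-0.04]
    - [0,0,-0.04]
  gripper: [0.05,0.05,0.05,0.05,0.05]

```text
time: 22.98
tool_pos: [0.5667, 0.2677, 0.1402]
tcp_rot: [0.635, 0.773, 0.0, 0.0]
contact_force: [0.1, 1.1, 0.2]
grip_width: 0.0501
grasp_force: 0.0
```

servo_tool:
  linear:
    - [0.03,-0.001,0.001]
    - [0,0,0]
    - [0,0,0]
    - [0,0,0]
  rotation:
    - [0,0,-0.04]
    - [0,0,0]
    - [0,0,0]
    - [0,0,0]
  gripper: [0.05,0.05,0.05,0.05]

```text
time: 23.32
tool_pos: [0.5604, 0.2947, 0.1388]
tcp_rot: [0.62, 0.785, -0.0, 0.0]
contact_force: [0.3, -1.3, -0.7]
grip_width: 0.05
grasp_force: 0.0
```

```bash
python3 - <<'E'
from h import *
p,d=optics.capture("top");W=cloud("top",d);H=W[...,2]
m=np.zeros(H.shape,bool);m[80:175,220:340]=((H>.0065)&(H<.04))[80:175,220:340]
print("board",rect(W[m][:,:2]))
hs=cv2.cvtColor(p,cv2.COLOR_RGB2HSV);g=np.zeros(H.shape,bool)
g[95:145,250:310]=((H>.0245)&(H<.033)&(hs[...,1]>165))[95:145,250:310];print("sample",g.sum(),rect(W[g][:,:2]))
cv2.imwrite("pics/t4.png",cv2.resize(p[80:200,190:370,::-1],None,fx=4,fy=4,interpolation=cv2.INTER_CUBIC))
plan([(.56,.295,.046,13.6)],.02)
E
```

```text
board (array([638.9,   2.3]), array([231.1, 299.5]), np.float32(83.4))
sample 1 (array([634.7,  12.9]), array([0., 0.]), np.float32(0.0))
at [0.5608 0.294  0.1388] th 13.3 t 23.37 w 0.05
[[0.0, -0.0, 0.019], [0.0, -0.0, 0.018], [0.0, -0.0, 0.019], [0.001, -0.0, 0.018], [0.0, -0.001, 0.019]] rz [np.float64(-0.0), np.float64(-0.0), np.float64(-0.0), np.float64(-0.0), np.float64(-0.01)]
end [0.5597 0.2947 0.0458] 13.9
```

View pics/t4.png

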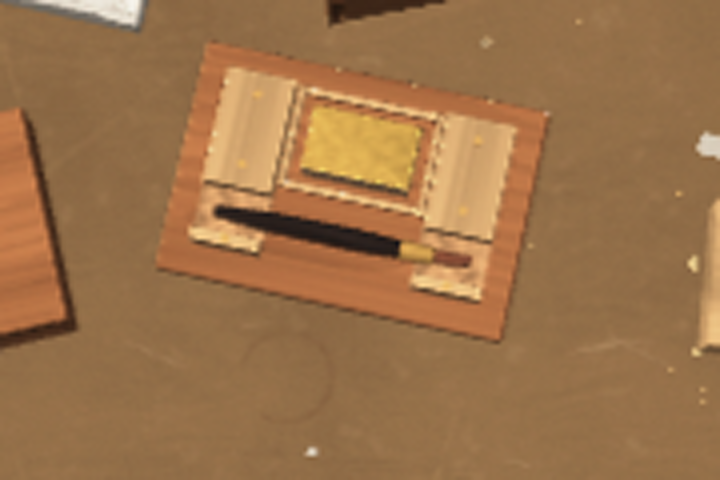

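The sample (360,150) lies gold up in its place and the burnisher in its channel; the case hasn't moved. Gripping the cover.

servo_tool:
  linear:
    - [0,0,0.019]
    - [0,0,0.018]
    - [0.001,0,0.019]
    - [0,0,0.018]
    - [0,-0.001,0.012]
  rotation:
    - [0,0,0]
    - [0,0,0]
    - [0,0,0]
    - [0,0,0]
    - [0,0,0]
  gripper: [0.05,0.05,0.05,0.05,0.05]
  grip_force: 80

```text
time: 23.78
tool_pos: [0.5592, 0.2941, 0.051]
tcp_rot: [0.621, 0.784, -0.001, 0.0]
contact_force: [-0.4, 0.3, -0.8]
grip_width: 0.0503
grasp_force: 0.0
```

servo_tool:
  linear:
    - [0,0,0.005]
    - [0,0,0]
    - [0,0,0]
    - [0,0,0]
  rotation:
    - [0,0,0]
    - [0,0,0]
    - [0,0,0]
    - [0,0,0]
  gripper: [0.05,0.05,0.05,0.04]

```text
time: 24.12
tool_pos: [0.5599, 0.2964, 0.0485]
tcp_rot: [0.62, 0.785, 0.001, 0.0]
contact_force: [0.3, 0.7, -0.1]
grip_width: 0.0402
grasp_force: 0.0
```

servo_tool:
  linear:
    - [0,0,0]
    - [0,0,0]
    - [0,0,0]
    - [0,0,0]
    - [0,0,0]
  rotation:
    - [0,0,0]
    - [0,0,0]
    - [0,0,0]
    - [0,0,0]
    - [0,0,0]
  gripper: [0.03,0.02,0.01,0.005,0.005]

```text
time: 24.53
tool_pos: [0.5597, 0.2968, 0.0485]
tcp_rot: [0.62, 0.785, 0.001, 0.0]
contact_force: [-0.5, -0.8, 6.2]
grip_width: 0.0114
grasp_force: 79.2
```

```bash
python3 - <<'E'
from h import *
s=status.read_state();print(s["grasp_force"],s["contact_force"])
plan([(.56,.295,.15,13.5),(.6126,-.0184,.15,-11.9)],.025)
E
```

```text
79.19317245483398 [-0.4630396  -0.76180965  6.15595383]
at [0.5597 0.2968 0.0485] th 13.4 t 24.53 w 0.0114
[[-0.0, 0.0, -0.02], [-0.0, 0.0, -0.02], [-0.001, 0.0, -0.021], [-0.0, 0.0, -0.02], [-0.001, 0.0, -0.021]] rz [np.float64(-0.0), np.float64(-0.0), np.float64(-0.0), np.float64(-0.0), np.float64(-0.0)]
[[-0.024, -0.002, 0.0], [-0.024, -0.001, 0.0], [-0.024, -0.0, 0.0], [-0.025, 0.001, 0.0], [-0.024, 0.002, 0.0]] rz [np.float64(0.03), np.float64(0.03), np.float64(0.03), np.float64(0.04), np.float64(0.03)]
[[-0.024, 0.002, 0.0], [-0.024, 0.003, 0.0], [-0.024, 0.004, 0.0], [-0.024, 0.005, 0.0], [-0.024, 0.006, 0.0]] rz [np.float64(0.04), np.float64(0.03), np.float64(0.04), np.float64(0.03), np.float64(0.04)]
[[-0.024, 0.006, 0.0], [-0.024, 0.007, 0.0], [-0.023, 0.009, 0.0]] rz [np.float64(0.03), np.float64(0.04), np.float64(0.03)]
end [ 0.6129 -0.0183  0.1502] -11.8
```

servo_tool:
  linear:
    - [0,0,-0.01]
    - [0,0,-0.02]
    - [0,0,-0.024]
    - [0,0,-0.026]
    - [0,0,-0.026]
  rotation:
    - [0,0,0]
    - [0,0,0]
    - [0,0,0]
    - [0,0,0]
    - [0,0,0]
  gripper: [0.005,0.005,0.005,0.005,0.005]

```text
time: 24.95
tool_pos: [0.5582, 0.2959, 0.1541]
tcp_rot: [0.62, 0.785, -0.001, -0.0]
contact_force: [-0.7, -0.2, -1.7]
grip_width: 0.0115
grasp_force: 78.4
```

servo_tool:
  linear:
    - [-0.012,-0.001,0]
    - [-0.024,-0.001,0]
    - [-0.024,0,0]
    - [-0.025,0.001,0]
    - [-0.024,0.002,0]
  rotation:
    - [0,0,0.02]
    - [0,0,0.03]
    - [0,0,0.03]
    - [0,0,0.04]
    - [0,0,0.03]
  gripper: [0.005,0.005,0.005,0.005,0.005]

```text
time: 25.37
tool_pos: [0.5781, 0.1872, 0.1528]
tcp_rot: [0.678, 0.735, -0.001, -0.0]
contact_force: [0.6, 0.5, -2.4]
grip_width: 0.0114
grasp_force: 78.5
```

servo_tool:
  linear:
    - [-0.024,0.002,0]
    - [-0.024,0.003,0]
    - [-0.024,0.004,0]
    - [-0.024,0.005,0]
    - [-0.024,0.006,0]
  rotation:
    - [0,0,0.04]
    - [0,0,0.03]
    - [0,0,0.04]
    - [0,0,0.03]
    - [0,0,0.04]
  gripper: [0.005,0.005,0.005,0.005,0.005]

```text
time: 25.78
tool_pos: [0.5993, 0.0674, 0.1527]
tcp_rot: [0.741, 0.671, -0.001, -0.0]
contact_force: [0.3, -0.5, -2.5]
grip_width: 0.0114
grasp_force: 78.5
```

servo_tool:
  linear:
    - [-0.024,0.006,0]
    - [-0.024,0.007,0]
    - [-0.02,0.007,0]
    - [-0.012,0.003,0]
    - [0,0,0]
  rotation:
    - [0,0,0.03]
    - [0,0,0.04]
    - [0,0,0.03]
    - [0,0,0.01]
    - [0,0,0]
  gripper: [0.005,0.005,0.005,0.005,0.005]

```text
time: 26.2
tool_pos: [0.6112, -0.0176, 0.1531]
tcp_rot: [0.778, 0.628, -0.001, 0.001]
contact_force: [-0.0, -0.4, -1.2]
grip_width: 0.0113
grasp_force: 78.5
```

servo_tool:
  linear:
    - [0,0,0]
    - [0,0,0]
    - [0,0,0]
    - [0,0,0]
  rotation:
    - [0,0,0]
    - [0,0,0]
    - [0,0,0]
    - [0,0,0]
  gripper: [0.005,0.005,0.005,0.005]

```text
time: 26.53
tool_pos: [0.6119, -0.0116, 0.1532]
tcp_rot: [0.775, 0.632, 0.0, -0.0]
contact_force: [0.2, -0.6, -2.1]
grip_width: 0.0115
grasp_force: 78.5
```

```bash
python3 - <<'E'
from h import *
p,d=optics.capture("scene");cv2.imwrite("pics/s5.png",cv2.resize(p[90:250,110:310,::-1],None,fx=3.5,fy=3.5,interpolation=cv2.INTER_CUBIC))
print(status.read_state()["tcp_rot"].round(4))
plan([(.613,-.0165,.085,-11.9)],.02)
E
```

```text
[ 7.754e-01  6.315e-01  1.000e-04 -3.000e-04]
at [ 0.6119 -0.0119  0.1532] th -11.7 t 26.58 w 0.0116
[[-0.001, 0.001, 0.017], [-0.001, 0.0, 0.017], [-0.001, 0.001, 0.017], [-0.001, 0.0, 0.017]] rz [np.float64(0.0), np.float64(0.0), np.float64(0.0), np.float64(0.0)]
end [ 0.6131 -0.0162  0.0852] -11.7
```

View pics/s5.png

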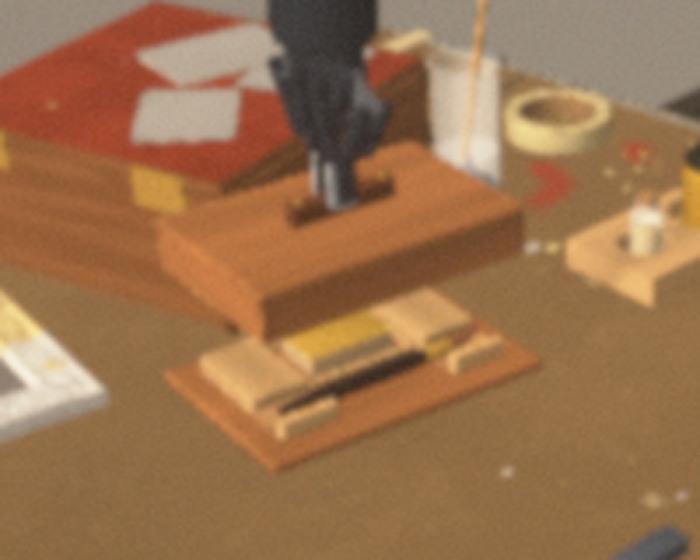

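The cover hangs level over the case and aligned with it, its near corner at (265,330).

servo_tool:
  linear:
    - [-0.001,0.001,0.012]
    - [-0.001,0,0.016]
    - [-0.001,0,0.016]
    - [-0.002,0,0.014]
    - [0,0,0.006]
  rotation:
    - [0,0,0]
    - [0,0,0]
    - [0,0,0]
    - [0,0,0]
    - [0,0,0]
  gripper: [0.005,0.005,0.005,0.005,0.005]

```text
time: 27.0
tool_pos: [0.6103, -0.0186, 0.0866]
tcp_rot: [0.776, 0.631, -0.002, -0.001]
contact_force: [-0.2, -0.0, -3.2]
grip_width: 0.0113
grasp_force: 78.4
```

servo_tool:
  linear:
    - [0,0,0]
    - [0,0,0]
    - [0,0,0]
  rotation:
    - [0,0,0]
    - [0,0,0]
    - [0,0,0]
  gripper: [0.005,0.005,0.005]

```text
time: 27.25
tool_pos: [0.6126, -0.0185, 0.09]
tcp_rot: [0.776, 0.631, 0.001, 0.0]
contact_force: [0.5, -0.2, -2.1]
grip_width: 0.0116
grasp_force: 78.4
```

```bash
python3 - <<'E'
from h import *
plan([(.613,-.0165,.060,-11.9)],.006)
E
```

```text
at [ 0.6126 -0.0185  0.09  ] th -11.8 t 27.25 w 0.0116
[[0.0, -0.0, 0.005], [0.0, -0.0, 0.005], [0.001, -0.0, 0.005], [0.0, -0.0, 0.005], [0.001, -0.0, 0.005]] rz [np.float64(0.0), np.float64(0.0), np.float64(0.0), np.float64(0.0), np.float64(0.0)]
[[0.0, -0.0, 0.005]] rz [np.float64(0.0)]
end [ 0.6131 -0.0166  0.06  ] -11.8
```

servo_tool:
  linear:
    - [0.001,0,0.005]
    - [0.001,0,0.005]
    - [0,0,0.005]
    - [0,0,0.005]
    - [0,0,0.005]
  rotation:
    - [0,0,0]
    - [0,0,0]
    - [0,0,0]
    - [0,0,0]
    - [0,0,0]
  gripper: [0.005,0.005,0.005,0.005,0.005]

```text
time: 27.67
tool_pos: [0.6123, -0.0164, 0.0637]
tcp_rot: [0.776, 0.631, -0.0, -0.0]
contact_force: [-0.2, 0.7, -2.8]
grip_width: 0.0112
grasp_force: 78.5
```

servo_tool:
  linear:
    - [0,0,0.003]
    - [0,0,0]
    - [0,0,0]
  rotation:
    - [0,0,0]
    - [0,0,0]
    - [0,0,0]
  gripper: [0.005,0.005,0.005]

```text
time: 27.92
tool_pos: [0.6123, -0.0166, 0.061]
tcp_rot: [0.776, 0.631, -0.0, -0.0]
contact_force: [0.1, -0.3, -3.2]
grip_width: 0.0114
grasp_force: 78.5
```

servo_tool:
  linear:
    - [0,0,0.001]
    - [0,0,0.001]
    - [0,0,0.001]
    - [0,0,0]
    - [0,0,0]
  rotation:
    - [0,0,0]
    - [0,0,0]
    - [0,0,0]
    - [0,0,0]
    - [0,0,0]
  gripper: [0.005,0.005,0.005,0.005,0.005]

```text
time: 28.33
tool_pos: [0.6125, -0.0165, 0.0585]
tcp_rot: [0.776, 0.631, 0.0, 0.0]
contact_force: [-0.8, 0.7, -0.7]
grip_width: 0.0114
grasp_force: 78.6
```

servo_tool:
  linear:
    - [0,0,0]
    - [0,0,0]
    - [0,0,0]
    - [0,0,0]
    - [0,0,0]
  rotation:
    - [0,0,0]
    - [0,0,0]
    - [0,0,0]
    - [0,0,0]
    - [0,0,0]
  gripper: [0.011,0.014,0.02,0.03,0.04]

```text
time: 28.75
tool_pos: [0.6126, -0.0165, 0.0585]
tcp_rot: [0.776, 0.631, 0.0, 0.0]
contact_force: [0.2, 1.2, 0.3]
grip_width: 0.0396
grasp_force: 0.0
```

servo_tool:
  linear:
    - [0,0,0]
    - [0,0,-0.01]
    - [0,0,-0.02]
    - [0,0,-0.03]
    - [0,0,-0.03]
  rotation:
    - [0,0,0]
    - [0,0,0]
    - [0,0,0]
    - [0,0,0]
    - [0,0,0]
  gripper: [0.045,0.045,0.045,0.045,0.045]

```text
time: 29.17
tool_pos: [0.6118, -0.0167, 0.1494]
tcp_rot: [0.776, 0.63, -0.001, -0.0]
contact_force: [1.1, -0.5, -0.2]
grip_width: 0.0448
grasp_force: 0.0
```

servo_tool:
  linear:
    - [0.02,-0.01,-0.02]
    - [0.03,-0.015,0]
    - [0.03,-0.015,0]
    - [0.03,-0.015,0]
    - [0.03,-0.015,0]
  rotation:
    - [0,0,0]
    - [0,0,0]
    - [0,0,0]
    - [0,0,0]
    - [0,0,0]
  gripper: [0.045,0.045,0.045,0.045,0.045]

```text
time: 29.58
tool_pos: [0.5721, 0.1363, 0.1694]
tcp_rot: [0.776, 0.63, 0.001, 0.0]
contact_force: [-0.0, -1.2, -0.4]
grip_width: 0.0451
grasp_force: 0.0
```

servo_tool:
  linear:
    - [0.03,-0.01,0]
    - [0.03,-0.01,0]
    - [0.03,-0.01,0]
    - [0.03,-0.005,0]
    - [0,0,0]
  rotation:
    - [0,0,0]
    - [0,0,0]
    - [0,0,0]
    - [0,0,0]
    - [0,0,0]
  gripper: [0.045,0.045,0.045,0.045,0.045]

```text
time: 30.0
tool_pos: [0.5614, 0.2681, 0.1687]
tcp_rot: [0.773, 0.634, 0.001, -0.001]
contact_force: [-0.2, 1.9, -0.8]
grip_width: 0.0451
grasp_force: 0.0
```

```bash
python3 - <<'E'
from h import *
p,d=optics.capture("top");W=cloud("top",d);H=W[...,2]
def f(n,box,lo,hi):
    u0,v0,u1,v1=box;m=np.zeros(H.shape,np.uint8);m[v0:v1,u0:u1]=((H>lo)&(H<hi))[v0:v1,u0:u1]
    k,l,s,_=cv2.connectedComponentsWithStats(m);i=1+np.argmax(s[1:,4]);q=W[l==i];print(n,np.median(q[:,2]).round(4),rect(q[:,:2]))
f("cover top",(222,75,335,172),.043,.057); f("batten",(240,100,310,150),.06,.08); f("board",(222,82,335,172),.006,.057)
cv2.imwrite("pics/t5.png",cv2.resize(p[70:250,120:450,::-1],None,fx=2.4,fy=2.4,interpolation=cv2.INTER_CUBIC))
E
```

```text
cover top 0.0503 (array([610.3, -18.1]), array([149.7, 226.1]), np.float32(78.4))
batten 0.0673 (array([609.9, -18.3]), array([15.9, 88.2]), np.float32(79.1))
board 0.0501 (array([609.9, -17.9]), array([163.1, 243.7]), np.float32(79.1))
```

View pics/t5.png

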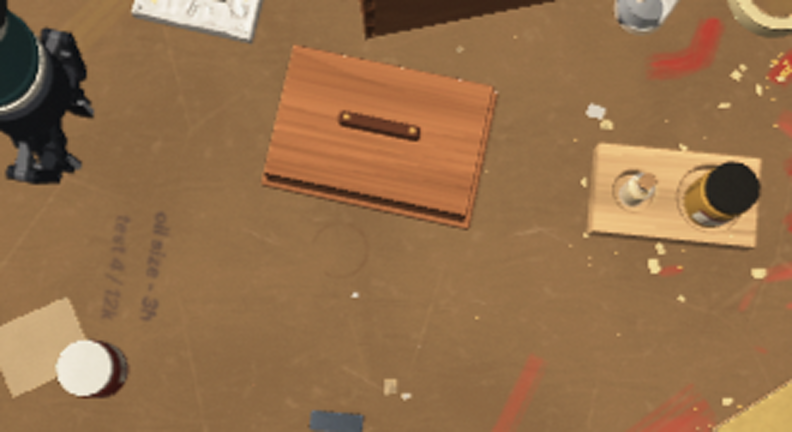

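The cover's top is at z 50 mm, so it is seated, and it is centred and square on the board. The jar (725,190) and vial (635,188) stand in their wells, and the squat jar (85,368) is untouched. Handing in.

```bash
python3 -c "
from rig import manip
print(manip.job_done())"
```

```text
the job is handed in; nothing more can be done
None
```

I made up both kits in the order asked and handed the job in at about 30 s on the robot's clock: jar and vial upright in the rack, burnisher and gold-up sample in the case, and the cover seated square. The squat jar wasn't touched.

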